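Hang the two-tier soap rack on the drying rail

ROBOT

A 6-joint arm with a two-finger parallel gripper is mounted at the origin on the work surface. World frame = base frame: x ahead of the robot, y to its left, z up, the work surface at z = 0. Lengths are in m, angles in degrees, forces in N, time in s.
With the tool pointing down it reaches from about 0.375 to 0.9 m from the base axis. Payload 3.1 kg.
Tool frame: the origin (TCP) lies on the centre line of the jaws, within the pads' length; the fingertips stand 25 mm ahead of it and the grasp point (between the pads) lies 6 mm ahead of it; y points along the fingers, x is the direction in which the jaws open and shut, and the axes are right-handed (so a half turn about y gives the same grasp; the last joint's range is limited). The gripper opens to 87 mm and grips with 3 to 60 N. Pads are 19 mm wide; open, the fingers measure 117 mm over their backs; the gripper's body (75 mm by 190 mm) begins 51 mm behind the grasp point.
Start: joints at [62.596, 30.224, 82.088, -0, 67.689, -10.227], TCP at [0.185, 0.597, 0.219] pointing down, gripper open.
Joint ranges: [-176.69, 176.69], [-43.24, 126.21], [12.49, 139.97], [-82, 262], [0, 151.66], [-163.58, 163.58]. Speed limits (degrees/s): [159.86, 159.86, 180, 180, 180, 180].

INTERFACE

Orientations are given as a 3x3 rotation matrix whose columns are the frame's x, y, z axes.
In Python, from rig import * gives the robot as it stands.
- The arm moves only by the tool play_rows, never from a script. Its argument "commands" is a list of rows, each a list of 2 entries, a list of its own where there are three numbers: the shift along the world's x, y, z in m, then the turn, a rotation vector about the world's x, y, z in rad. A call has 1 to 10 rows; each row is the pose to reach, as a shift and turn from the pose commanded when the call began; what a row does not reach only later rows make up. A row lasts 1/8 s, in which the tool goes at most 62.5 mm and 10.7 degrees, less where a joint would pass 70% of its speed; a pose out of reach is approached as far as the arm can. A call with a gripper value outside its range is refused whole. "gripper" is the finger opening in m, from 0 to 0.087, set as the call begins (left out, the last holds). The fingers move at their own pace and stop on an object; the grip force is fixed at half the most. Time passes only in rows, so rows that repeat a pose let the fingers close. It gives the time, the measured TCP pose, the force and the opening at its end, in the units of the state.
- read_state(): the state, without advancing time (a new reading comes with each control period).
- capture(name): name is "scene" or "top"; returns a dict with "frame" (400x640x3 uint8, red, green, blue), "depth" (400x640 float32, m along the optical axis (not along the pixel's ray), 0 where there is no reading), "mtx" (3x3 intrinsics, pixels), "dist_coeffs" ([k1, k2, p1, p2, k3] as OpenCV has them; the pictures are not rectified), "cam_to_world" (4x4, takes a point from camera to world coordinates). Camera axes: x right, y down, z forward; pixel columns grow to the right and rows downward; lengths in m; the calibration is good to about 2 mm. A picture is of the moment at which its call begins.
- hand_in(): hands the job in, once; it reports no verdict.
The state is a dict: "time_s": time; "joint_positions": joint angles; "qvel": joint speeds; "tau": joint torques, N m; "position": TCP position; "tcp_rot": TCP orientation; "force": force on the tool from outside, world axes, zero at the start; "moment": the same for the moment, N m; "opening": opening from 0.0 (shut) to 1.0 (fully open).
Only numpy, scipy, OpenCV 4.12 (cv2) and the standard library are available. Lean on these libraries where they do the work, as an engineer would, in place of code of your own. Each camera call takes 0.05 s, during which the arm holds its last target. There are 200 camera calls.

TASK

Hang up the two-tier soap rack so that it drips dry: first hook the tier with the open wire loop under its box over the drying rail, near the middle, and let it hang there by itself; then hang the other tier by its hook from the dip in that loop. Both must end hanging one below the other, free and still, and the things standing about on the board stay where they are.

Things in the scene. Friction and masses are not known exactly. Their poses are not given: they have to be found in the camera images.
- upper: UPPER tier, with legs and an open wire loop under its box; stands on 2 feet, 175 mm tall, about 0.2 kg. Clear soap box 120 (y) x 66 (x) x 26 mm, underside 54 mm above the feet, in a cradle of 5 mm steel wire; a gooseneck wire rises in front (-x) of the box and bends back to a hook over the middle. Origin: under the hook, at foot level; box centre at x = +9 mm. Axes upright: z up, y along the box, x the way the hook's tip points.
- upper_grip (a point): Centre of the upper tier's grip: upright dark grey plastic sleeve on the gooseneck, 14 mm wide (y), 10 deep (x), 40 high; 118 mm above the feet, 46 mm to -x of the tier's origin, 38 mm above the box's rim level. Best pinched across y with the tool tilted 20 to 40 degrees, fingers pointing down and to +x, so that hook, rail and box stay clear. Axes as upper.
- upper_hook (a point): Bearing point (inner top of the bend) of the upper tier's hook: 52 mm above and 46 mm to +x of upper_grip. Hook in the x-z plane: shank up the -x side, bend over, free tip down the +x side, ending 21 mm below the bearing point; 23 mm clear between shank and tip. Hung, this point is about 6 mm above the rail's axis. Axes as upper.
- upper_loop (a point): Bottom of the dip in the upper tier's lower loop, on top of its 5 mm wire; 9.5 mm above the feet, 160.5 mm below upper_hook. Loop: a rectangle in the y-z plane, open to -x and +x, 120 mm wide inside, 37 mm clear between its bottom wire and the box above, 44 mm at the dip (a V in the middle, 28 mm wide, 7 mm deep). Feet: wires along x, 53 mm long, at y = +-62 mm. Axes as upper.
- lower: LOWER tier, without legs or loop: stands on its box, 164 mm tall, about 0.16 kg. Same box (120 x 66 x 26 mm, centre at x = +9 mm), sleeve and hook as the upper tier, but more bare wire between sleeve and hook. Origin: under the hook, at the box's underside. Axes as upper.
- lower_grip (a point): Centre of the lower tier's grip sleeve (14 mm wide in y, 10 deep, 40 high): 74 mm above the box's underside, 46 mm to -x of the tier's origin. Pinch it like the upper one: across y, tool tilted 20 to 40 degrees, fingers pointing down and to +x. Axes as upper.
- lower_hook (a point): Bearing point (inner top of the bend) of the lower tier's hook, 85 mm above and 46 mm to +x of lower_grip; same hook as the upper one (tip ends 21 mm below, bend's top 5 mm above this point). To hang: the tip goes towards its own +x through the loop, over the bottom wire, then is let down; seated, this point is about 1 mm above upper_loop. Axes as upper.
- rail_mid (a point): Middle of the drying rail's bar, on its axis, 334.5 mm above the board. A 10 mm steel rod along y, straight for 250 mm, its ends bent down as posts 290 mm apart, screwed to the board; fixed. x points away from the robot. With the upper tier on it the feet hang about 170 mm above the board, and the lower tier then hangs about 20 mm clear of the board.
- rail: The drying rail; origin on the board midway between its posts; y along the bar.
- toothbrush_holder: White ceramic beaker, 72 mm wide, 100 mm high, with two toothbrushes reaching to 190 mm; origin under its middle. Leave it alone.
- nail_brush: Wooden nail brush lying bristles down, 102 (y) x 42 x 41 mm; origin under its middle. Leave it alone.
- jar: Closed white plastic jar, 68 mm wide, 85 mm high; origin under its middle. Leave it alone.
- hair_clip: Aluminium hair clip, 94 mm long (y), 16 mm wide, about 22 mm high; origin under its middle. Leave it alone.

How it is judged (in metres and radians):
On the way, in this order (a step that is already met when the one before it is completed fails the run):
1. the tier with the loop hangs by its hook from the rail, let go, upright (x of upper_hook in the frame of rail_mid between -0.009 and 0.009 m and y of upper_hook in the frame of rail_mid between -0.06 and 0.06 m and z of upper_hook in the frame of rail_mid between -0.002 and 0.014 m and contact force between upper and rail above 0.8 N and contact force between the fingers and upper below 0.2 N and angle between upper_grip's own z axis and vertical below 0.2 rad), for 0.2 s.
2. the other tier hangs by its hook from the dip of that loop, let go, with the first still on the rail (all of step 1 and x of lower_hook in the frame of upper_loop between -0.009 and 0.009 m and y of lower_hook in the frame of upper_loop between -0.012 and 0.012 m and z of lower_hook in the frame of upper_loop between -0.008 and 0.01 m and contact force between lower and upper above 0.6 N and contact force between the fingers and lower below 0.2 N and angle between lower_grip's own z axis and vertical below 0.2 rad and height (world z) of lower_grip above 0.082 m), for 0.2 s.
At the end, for the whole second after the job is handed in: Upper tier hangs by its hook on the rail, bar in the bend (9 mm), within 60 mm of mid-rail; lower tier hangs by its hook from the dip of its loop (9 mm across and in height, 12 mm along), 8 mm clear of the board; both within 0.2 rad of upright, let go, slower than 0.06 m/s and 0.8 rad/s (all of step 2 and linear speed of each of upper, lower below 0.06 m/s and angular speed of each of upper, lower below 0.8 rad/s); the robot touches nothing.
It fails at once if the toothbrush holder is pushed more than 30 mm or knocked over (distance of toothbrush_holder from where it was at the start of the episode above 0.03 m or angle between toothbrush_holder's own z axis and vertical above 0.35 rad).
It fails at once if the nail brush is pushed more than 30 mm or knocked over (distance of nail_brush from where it was at the start of the episode above 0.03 m or angle between nail_brush's own z axis and vertical above 0.35 rad).
It fails at once if the jar is pushed more than 30 mm or knocked over (distance of jar from where it was at the start of the episode above 0.03 m or angle between jar's own z axis and vertical above 0.35 rad).
It fails at once if the hair clip is pushed more than 30 mm or knocked over (distance of hair_clip from where it was at the start of the episode above 0.03 m or angle between hair_clip's own z axis and vertical above 0.35 rad).
It also fails if it takes over 61 s, if anything falls off the work surface, if the arm or the gripper's body presses on something with over 40 N, if the wrist force passes 120 N, or if a joint passes its speed limit or range.

## Working session

There is one attempt and no reset: what is moved stays moved. The work goes in short steps, Python scripts to look and compute and a tool call to move; the robot and the scene stay as the last step left them, time stands still between calls to the robot, and variables do not carry over. Pictures are saved under pics/ and viewed, about 8 in all and at most 12, crops included, and the job is handed in when it is done.

Besides the shell and the picture viewer there is one more tool, called after "Request:" in YAML: its name, and indented under it one key for each argument. play_rows: Moves the arm, as the interface text tells. Its arguments: {"type":"object","properties":{"commands":{"type":"array"},"gripper":{"type":"number"}},"required":["commands"]}

```bash
ls; mkdir -p pics
cat > h.py <<'E'
from rig import *
import numpy as np, cv2
def cap(n):
    c=capture(n); np.savez('last_'+n,**{k:np.asarray(v) for k,v in c.items()}); return c
def world(c,depth=None):
    d=np.asarray(c['depth']); h,w=d.shape
    u,v=np.meshgrid(np.arange(w),np.arange(h))
    p=cv2.undistortPoints(np.stack([u,v],-1).reshape(-1,1,2).astype(np.float64),np.asarray(c['mtx']),np.asarray(c['dist_coeffs'])).reshape(h,w,2)
    P=np.dstack([p[...,0]*d,p[...,1]*d,d]); T=np.asarray(c['cam_to_world'])
    W=P@T[:3,:3].T+T[:3,3]; W[d==0]=np.nan; return W
def proj(c,pts):
    T=np.linalg.inv(np.asarray(c['cam_to_world'])); 
    return cv2.projectPoints(np.asarray(pts,float).reshape(-1,1,3),cv2.Rodrigues(T[:3,:3])[0],T[:3,3],np.asarray(c['mtx']),np.asarray(c['dist_coeffs']))[0].reshape(-1,2)
def load(n): return dict(np.load('last_'+n+'.npz'))
def save(c,f,box=None,s=1):
    im=np.asarray(c['frame'])[...,::-1]
    if box: u0,v0,u1,v1=box; im=im[v0:v1,u0:u1]
    cv2.imwrite('pics/'+f,cv2.resize(im,None,fx=s,fy=s,interpolation=cv2.INTER_CUBIC))
E
python3 - <<'E'
from h import *
for n in('scene','top'):
    c=cap(n); save(c,n+'0.png'); print(n,np.round(c['cam_to_world'],3).tolist(),c['mtx'].tolist() if hasattr(c['mtx'],'tolist') else c['mtx'])
print(read_state())
E
```

```text
pics
scene [[0.725, 0.456, -0.515, 1.106], [0.688, -0.502, 0.524, -0.478], [-0.02, -0.735, -0.678, 0.863], [0.0, 0.0, 0.0, 1.0]] [[394.961898978732, 0.0, 320.9813421216087], [0.0, 394.961898978732, 206.08620553131988], [0.0, 0.0, 1.0]]
top [[0.009, -0.98, 0.197, 0.33], [-1.0, -0.01, -0.005, 0.008], [0.006, -0.197, -0.98, 1.644], [0.0, 0.0, 0.0, 1.0]] [[516.9704531623319, 0.0, 317.28330948560017], [0.0, 516.9704531623319, 210.85138619897097], [0.0, 0.0, 1.0]]
{'time_s': 0.1, 'joint_positions': array([ 6.25951020e+01,  3.02754716e+01,  8.21486210e+01, -7.49661030e-05,
        6.76874138e+01, -1.02257320e+01]), 'qvel': array([-0.06124792, -0.19674809, -0.2026715 , -0.04334163,  0.08301429,
        0.01041425]), 'tau': array([-1.95334810e-04, -4.40987349e+01, -1.77150822e+01,  6.35039457e-02,
        5.34673047e-02, -3.01726413e-05]), 'position': array([0.18425067, 0.59654022, 0.21775218]), 'tcp_rot': array([[ 2.95359339e-01, -8.94692514e-04, -9.55385818e-01],
       [ 9.55384316e-01, -1.72830557e-03,  2.95360493e-01],
       [-1.91545545e-03, -9.99998106e-01,  3.44304007e-04]]), 'force': array([0.28619223, 0.56067189, 0.71075828]), 'moment': array([ 0.01871401, -0.06593572, -0.04617946]), 'opening': 0.9981510596744553}
```

View pics/scene0.png

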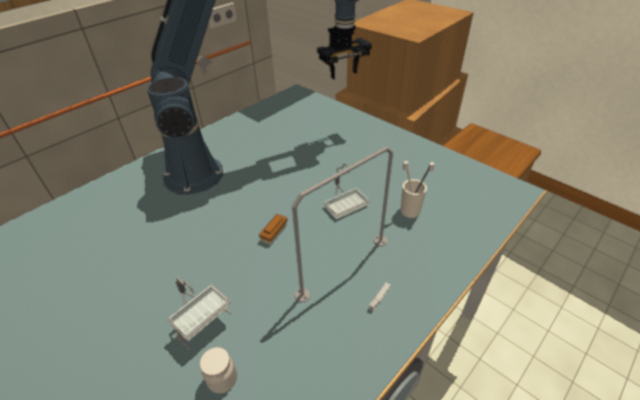

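View pics/top0.png

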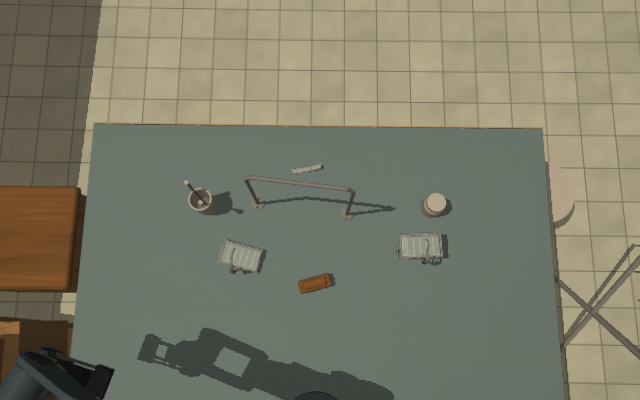

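Picture 1: tiers at scene px (200,312) and (346,204), rail bar from (297,203) to (390,152). Picture 2 (top): tiers at (421,247) and (241,256). Next comes the depth measurement and a magnified crop of each.

Run:
```python
from h import *
s=load('scene');t=load('top')
f=lambda c,b:cv2.resize(np.asarray(c['frame'])[b[1]:b[3],b[0]:b[2],::-1],(400,300),interpolation=cv2.INTER_CUBIC)
im=np.vstack([np.hstack([f(s,(150,262,250,337)),f(s,(300,150,400,225))]),np.hstack([f(t,(380,210,460,270)),f(t,(200,220,280,280))])])
cv2.imwrite('pics/crops.png',im)
Ws=world(s);Wt=world(t)
def blob(W,x0,x1,y0,y1,z0,z1):
    m=(W[...,0]>x0)&(W[...,0]<x1)&(W[...,1]>y0)&(W[...,1]<y1)&(W[...,2]>z0)&(W[...,2]<z1); return W[m]
for n,W,(u,v) in(('t',Wt,(421,247)),('t',Wt,(241,256)),('t',Wt,(300,184)),('t',Wt,(435,204)),('t',Wt,(315,284)),('t',Wt,(200,201)),('t',Wt,(307,169))):
    print((u,v),np.round(W[v,u],3), np.round(np.nanpercentile(W[v-15:v+15,u-25:u+25,2],[5,50,75,90,95,99]),3))
# rail bar
for n,W in(('s',Ws),('t',Wt)):
    b=blob(W,.45,.85,-.3,.4,.30,.36); 
    b=b[np.abs(b[:,2]-.336)<.012]
    print(n,len(b),b.min(0).round(3),b.max(0).round(3),b.mean(0).round(4))
    q=b[:,:2]-b[:,:2].mean(0);print('dir',np.linalg.svd(q)[2][0] if len(b)<3000 else None, np.percentile(q@np.linalg.svd(q,full_matrices=False)[2][0],[0,2,98,100]))
```

```text
(421, 247) [ 0.539 -0.322  0.054] [-0.005  0.057  0.07   0.079  0.084  0.164]
(241, 256) [0.51  0.24  0.014] [-0.005  0.003  0.012  0.025  0.03   0.153]
(300, 184) [0.664 0.047 0.335] [-0.007  0.     0.004  0.335  0.339  0.342]
(435, 204) [ 0.67  -0.364  0.079] [-0.007  0.002  0.051  0.084  0.087  0.09 ]
(315, 284) [0.423 0.005 0.038] [-0.007  0.001  0.027  0.038  0.041  0.045]
(200, 201) [0.648 0.338 0.188] [-0.007  0.002  0.045  0.096  0.102  0.182]
(307, 169) [0.796 0.035 0.016] [-0.007  0.     0.003  0.01   0.335  0.341]
s 512 [ 0.648 -0.094  0.324] [0.687 0.187 0.342] [0.6665 0.0336 0.3369]
dir [-0.1163955  -0.99320294] [-0.15409408 -0.14477219  0.1215204   0.12879607]
t 402 [ 0.648 -0.092  0.324] [0.687 0.19  0.345] [0.6668 0.0485 0.3371]
dir [0.11555779 0.99330076] [-0.14097357 -0.13216626  0.13433085  0.14206978]
```

View pics/crops.png

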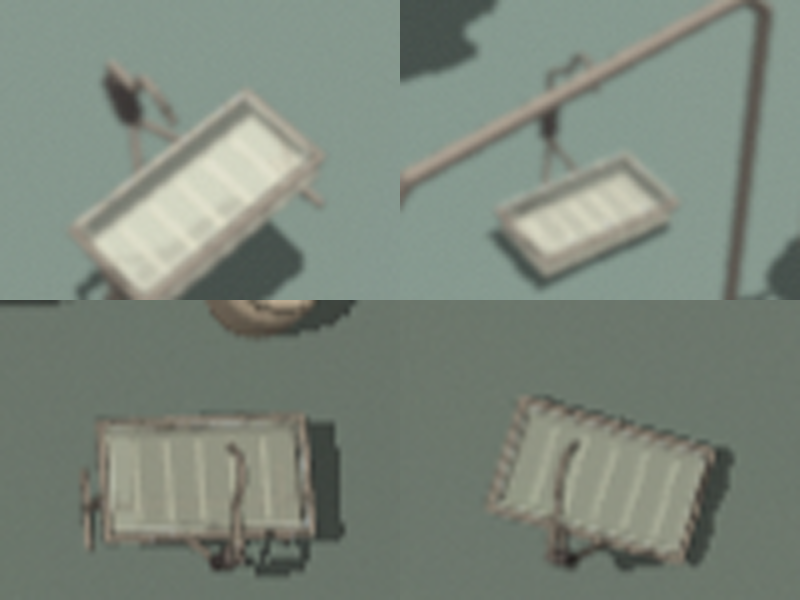

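Picture 3: the left crop (y≈-0.32) shows feet, so that tier is the upper one. The one at y≈0.24 stands on its box, so it is the lower. Now I'll fit poses.

```bash
cat >> h.py <<'E'
def tier(z0,reg,W,fr,zs):
    x0,x1,y0,y1=reg
    m=(W[...,0]>x0)&(W[...,0]<x1)&(W[...,1]>y0)&(W[...,1]<y1)
    b=W[m&(np.abs(W[...,2]-z0)<.008)]
    g=fr.astype(int).sum(-1); d=W[m&(g<230)&(np.abs(W[...,2]-zs)<.025)]
    r=cv2.minAreaRect(b[:,:2].astype(np.float32)); 
    return r,len(b),np.median(d,axis=0) if len(d) else None,len(d)
E
python3 - <<'E'
from h import *
for n in('scene','top'):
    c=load(n);W=world(c)
    print(n,'U',tier(.080,(.44,.66,-.42,-.22),W,c['frame'],.118))
    print(n,'L',tier(.026,(.42,.62,.13,.33),W,c['frame'],.074))
    for nm,reg,zz in(('U',(.44,.66,-.42,-.22),(.14,.19)),('L',(.42,.62,.13,.33),(.12,.18))):
        m=(W[...,0]>reg[0])&(W[...,0]<reg[1])&(W[...,1]>reg[2])&(W[...,1]<reg[3])&(W[...,2]>zz[0])&(W[...,2]<zz[1])
        b=W[m]; 
        if len(b)>2:
            print(nm,'hook',len(b),b.mean(0).round(3),b.min(0).round(3),b.max(0).round(3),np.linalg.svd(b[:,:2]-b[:,:2].mean(0))[2][0].round(3))
E
```

```text
scene U (((0.5778128504753113, -0.3182849884033203), (0.1335526406764984, 0.1690715253353119), 87.61805725097656), 762, array([ 0.49054695, -0.32059699,  0.11857901]), 47)
scene L (((0.5054513216018677, 0.24214668571949005), (0.13002990186214447, 0.08631861209869385), 75.51546478271484), 284, array([0.46033469, 0.25323568, 0.07403626]), 15)
U hook 69 [ 0.523 -0.318  0.161] [ 0.486 -0.322  0.142] [ 0.551 -0.314  0.179] [0.998 0.057]
L hook 25 [0.491 0.245 0.146] [0.464 0.237 0.126] [0.518 0.253 0.162] [ 0.97  -0.242]
top U (((0.5783553123474121, -0.3174598813056946), (0.13220393657684326, 0.1666887104511261), 87.75165557861328), 331, array([ 0.48452169, -0.31315651,  0.11420012]), 14)
top L (((0.5090188384056091, 0.2418898642063141), (0.12966088950634003, 0.08041495084762573), 74.98857116699219), 257, array([0.45597191, 0.25066433, 0.08570984]), 14)
U hook 46 [ 0.518 -0.318  0.158] [ 0.486 -0.323  0.14 ] [ 0.552 -0.314  0.173] [-0.999 -0.049]
L hook 39 [0.491 0.247 0.145] [0.462 0.239 0.121] [0.519 0.254 0.166] [-0.969  0.245]
```

```bash
cat >> h.py <<'E'
from scipy.spatial.transform import Rotation as Ro
def Rt(yaw,tilt):
    p,t=np.radians(yaw),np.radians(tilt)
    x=np.array([-np.sin(p),np.cos(p),0]); y=np.array([np.sin(t)*np.cos(p),np.sin(t)*np.sin(p),-np.cos(t)])
    return np.column_stack([x,y,np.cross(x,y)])
def goto(grasp,yaw,tilt):
    s=read_state(); R=Rt(yaw,tilt); p=np.asarray(grasp)-.006*R[:,1]
    print('shift',np.round(p-s['position'],4).tolist(),'rot',np.round(Ro.from_matrix(R@s['tcp_rot'].T).as_rotvec(),4).tolist(),'t',round(s['time_s'],2),'tcp',s['position'].round(4),'j',s['joint_positions'].round(0))
E
python3 - <<'E'
from h import *
from scipy.optimize import minimize
# fit (x,y,yaw) of tier: rim rectangle 120x66 at height z
for nm,reg,z0,zl,gr,hk,y0 in(('U',(.44,.615,-.41,-.23),.080,(.074,.088),.118,.170,2.7),('L',(.42,.60,.15,.33),.026,(.02,.034),.074,.159,-14.5)):
  for n in('scene','top'):
    c=load(n);W=world(c)
    m=(W[...,0]>reg[0])&(W[...,0]<reg[1])&(W[...,1]>reg[2])&(W[...,1]<reg[3])&(W[...,2]>zl[0])&(W[...,2]<zl[1])
    b=W[m][:,:2]
    def loc(p): 
        a=p[2]; d=b-p[:2]; return np.c_[d[:,0]*np.cos(a)+d[:,1]*np.sin(a),-d[:,0]*np.sin(a)+d[:,1]*np.cos(a)]
    def cost(p):
        q=np.abs(loc(p))-[.033,.060]; s=np.maximum(q[:,0],q[:,1])  # distance to rectangle outline
        return np.minimum(np.abs(s),.008).mean()
    r=min((minimize(cost,[b[:,0].mean()+dx,b[:,1].mean()+dy,np.radians(y0)],method='Nelder-Mead',options=dict(initial_simplex=None)) for dx in(-.01,0,.01) for dy in(-.01,0,.01)),key=lambda r:r.fun)
    p=r.x;e=np.array([np.cos(p[2]),np.sin(p[2])])
    print(nm,n,len(b),r.fun.round(4),'box',p[:2].round(4),'yaw',np.degrees(p[2]).round(2),'grip',(p[:2]-.055*e).round(4),'origin',(p[:2]-.009*e).round(4))
goto([.44,-.318,.30],2.7,32)
goto([.44,.30,.30],-8,10)
E
```

```text
U scene 579 0.0023 box [ 0.5428 -0.3172] yaw 2.42 grip [ 0.4878 -0.3195] origin [ 0.5338 -0.3175]
U top 232 0.0023 box [ 0.5432 -0.3165] yaw 2.73 grip [ 0.4882 -0.3191] origin [ 0.5342 -0.3169]
L scene 248 0.0023 box [0.5105 0.2395] yaw -14.79 grip [0.4573 0.2535] origin [0.5018 0.2418]
L top 206 0.0022 box [0.5113 0.241 ] yaw -14.52 grip [0.458  0.2548] origin [0.5025 0.2433]
shift [0.2526, -0.9147, 0.0873] rot [-0.0689, -0.5574, 0.3384] t 0.1 tcp [0.1843 0.5965 0.2178] j [ 63.  30.  82.  -0.  68. -10.]
shift [0.2547, -0.2964, 0.0882] rot [-0.0363, -0.1713, 0.16] t 0.1 tcp [0.1843 0.5965 0.2178] j [ 63.  30.  82.  -0.  68. -10.]
```

Request:
play_rows:
  commands:
    - [[0.05, -0.03, 0.08], [0, 0, 0]]
    - [[0.1, -0.08, 0.088], [-0.01, -0.05, 0.05]]
    - [[0.15, -0.13, 0.088], [-0.02, -0.1, 0.1]]
    - [[0.2, -0.18, 0.088], [-0.03, -0.15, 0.15]]
    - [[0.25, -0.23, 0.088], [-0.036, -0.2, 0.2]]
    - [[0.253, -0.29, 0.088], [-0.04, -0.3, 0.2]]
    - [[0.253, -0.35, 0.088], [-0.05, -0.35, 0.25]]
    - [[0.253, -0.41, 0.088], [-0.06, -0.4, 0.3]]
    - [[0.253, -0.47, 0.088], [-0.069, -0.45, 0.33]]
    - [[0.253, -0.53, 0.088], [-0.069, -0.5, 0.338]]
  gripper: 0.087

```text
time_s: 1.35
position: [0.4363, 0.1137, 0.306]
tcp_rot: [[-0.045, 0.471, -0.881], [0.999, 0.018, -0.041], [-0.004, -0.882, -0.471]]
force: [0.8, 0.8, -0.6]
opening: 0.996
```

```bash
python3 -c "
from h import *
goto([.44,-.319,.30],2.6,32)"
```

```text
shift [0.0005, -0.4328, -0.0009] rot [0.0066, -0.0677, 0.0008] t 1.35 tcp [0.4363 0.1137 0.306 ] j [ -1.  -0. 118.   2.  34. -95.]
```

Request:
play_rows:
  commands:
    - [[0, -0.06, 0], [0, -0.03, 0]]
    - [[0, -0.12, 0], [0.006, -0.06, 0]]
    - [[0, -0.18, 0], [0.006, -0.06, 0]]
    - [[0, -0.24, 0], [0.006, -0.06, 0]]
    - [[0, -0.3, 0], [0.006, -0.06, 0]]
    - [[0, -0.36, 0], [0.006, -0.06, 0]]
    - [[0, -0.386, 0], [0.006, -0.06, 0]]
    - [[0, -0.386, 0], [0.006, -0.06, 0]]
    - [[0, -0.386, 0], [0.006, -0.06, 0]]

```text
time_s: 2.48
position: [0.4567, -0.2592, 0.3218]
tcp_rot: [[-0.016, 0.488, -0.873], [1.0, 0.011, -0.012], [0.004, -0.873, -0.488]]
force: [-0.5, 0.5, -0.5]
opening: 0.998
```

```bash
python3 -c "
from h import *
goto([.445,-.319,.19],2.6,32)
goto([.488,-.319,.118],2.6,32)"
```

```text
shift [-0.0149, -0.06, -0.1267] rot [-0.0021, -0.049, 0.0298] t 2.48 tcp [ 0.4567 -0.2592  0.3218] j [ -57.    8.  107.   31.   53. -164.]
shift [0.0281, -0.06, -0.1987] rot [-0.0021, -0.049, 0.0298] t 2.48 tcp [ 0.4567 -0.2592  0.3218] j [ -57.    8.  107.   31.   53. -164.]
```

Request:
play_rows:
  commands:
    - [[0, 0, 0], [0.088, 0.002, -0.157]]
    - [[0, 0, 0], [0.176, 0.004, -0.314]]
    - [[0, 0, 0], [0.264, 0.006, -0.471]]
    - [[0, 0, 0], [0.351, 0.008, -0.629]]
    - [[0, 0, 0], [0.439, 0.01, -0.786]]
    - [[0, 0, 0], [0.527, 0.012, -0.943]]
    - [[0, 0, 0], [0.615, 0.014, -1.1]]
    - [[0, 0, 0], [0.703, 0.016, -1.257]]
    - [[0, 0, 0], [0.791, 0.018, -1.414]]
    - [[0, 0, 0], [0.878, 0.02, -1.571]]

```text
time_s: 3.72
position: [0.4567, -0.2571, 0.3221]
tcp_rot: [[0.855, 0.485, 0.185], [-0.219, 0.013, 0.976], [0.47, -0.875, 0.118]]
force: [0.4, -0.2, -0.7]
opening: 1.005
```

```bash
cat >> h.py <<'E'
def gotof(grasp,yaw,tilt,ref=None):
    "flipped tool; ref=(pos,R) reference pose, else measured"
    s=read_state(); R=Rt(yaw,tilt)@np.diag([-1,1,-1.]); p=np.asarray(grasp)-.006*R[:,1]
    P,Q=ref if ref else (s['position'],s['tcp_rot'])
    print('shift',np.round(p-P,4).tolist(),'rot',np.round(Ro.from_matrix(R@Q.T).as_rotvec(),4).tolist(),'t',round(s['time_s'],2),'tcp',s['position'].round(4),'j',s['joint_positions'].round(0))
E
python3 -c "
from h import *
gotof([.445,-.319,.30],2.6,32)
print(read_state()['tcp_rot'].round(3))"
```

```text
shift [-0.0149, -0.0621, -0.017] rot [0.6731, -0.0199, -1.1251] t 3.73 tcp [ 0.4567 -0.2571  0.3221] j [-56.   7. 107.  31.  54. -60.]
[[ 0.855  0.485  0.185]
 [-0.219  0.013  0.976]
 [ 0.47  -0.875  0.118]]
```

Request:
play_rows:
  commands:
    - [[-0.003, -0.01, 0], [0.09, -0.003, -0.15]]
    - [[-0.006, -0.02, 0], [0.18, -0.006, -0.3]]
    - [[-0.009, -0.03, 0], [0.27, -0.009, -0.45]]
    - [[-0.012, -0.045, 0], [0.36, -0.011, -0.6]]
    - [[-0.015, -0.062, 0], [0.449, -0.013, -0.75]]
    - [[-0.015, -0.062, 0], [0.539, -0.016, -0.9]]
    - [[-0.015, -0.062, -0.017], [0.628, -0.019, -1.05]]
    - [[-0.015, -0.062, -0.017], [0.673, -0.02, -1.125]]
    - [[-0.015, -0.062, -0.017], [0.673, -0.02, -1.125]]
    - [[-0.015, -0.062, -0.017], [0.673, -0.02, -1.125]]

```text
time_s: 4.97
position: [0.4424, -0.3207, 0.3057]
tcp_rot: [[0.051, 0.527, 0.848], [-0.999, 0.023, 0.046], [0.005, -0.849, 0.528]]
force: [-0.7, -0.4, -0.1]
opening: 1.0
```

```bash
python3 -c "
from h import *
gotof([.455,-.319,.175],2.6,32)
gotof([.488,-.319,.119],2.6,32)"
```

```text
shift [0.0094, 0.0016, -0.1256] rot [0.0046, -0.0022, -0.0056] t 4.97 tcp [ 0.4424 -0.3207  0.3057] j [-65.  12. 106.  36.  55.   3.]
shift [0.0424, 0.0016, -0.1816] rot [0.0046, -0.0022, -0.0056] t 4.97 tcp [ 0.4424 -0.3207  0.3057] j [-65.  12. 106.  36.  55.   3.]
```

Request:
play_rows:
  commands:
    - [[0.003, 0.002, -0.05], [0.005, -0.002, -0.006]]
    - [[0.006, 0.002, -0.09], [0.005, -0.002, -0.006]]
    - [[0.009, 0.002, -0.125], [0.005, -0.002, -0.006]]
    - [[0.02, 0.002, -0.144], [0.005, -0.002, -0.006]]
    - [[0.031, 0.002, -0.163], [0.005, -0.002, -0.006]]
    - [[0.042, 0.002, -0.181], [0.005, -0.002, -0.006]]
    - [[0.042, 0.002, -0.181], [0.005, -0.002, -0.006]]
    - [[0.042, 0.002, -0.181], [0.005, -0.002, -0.006]]
    - [[0.042, 0.002, -0.181], [0.005, -0.002, -0.006]]

```text
time_s: 6.1
position: [0.4843, -0.3202, 0.1256]
tcp_rot: [[0.043, 0.53, 0.847], [-0.999, 0.022, 0.036], [0.001, -0.848, 0.53]]
force: [0.1, -1.6, -0.2]
opening: 1.0
```

```bash
python3 -c "
from h import *
gotof([.488,-.319,.119],2.6,32)
c=cap('scene'); save(c,'g1.png',(140,220,300,340),5)"
```

```text
shift [0.0006, 0.0011, -0.0015] rot [0.0006, 0.0007, 0.0027] t 6.1 tcp [ 0.4843 -0.3202  0.1256] j [-60.  32. 113.  58.  33. -22.]
```

View pics/g1.png

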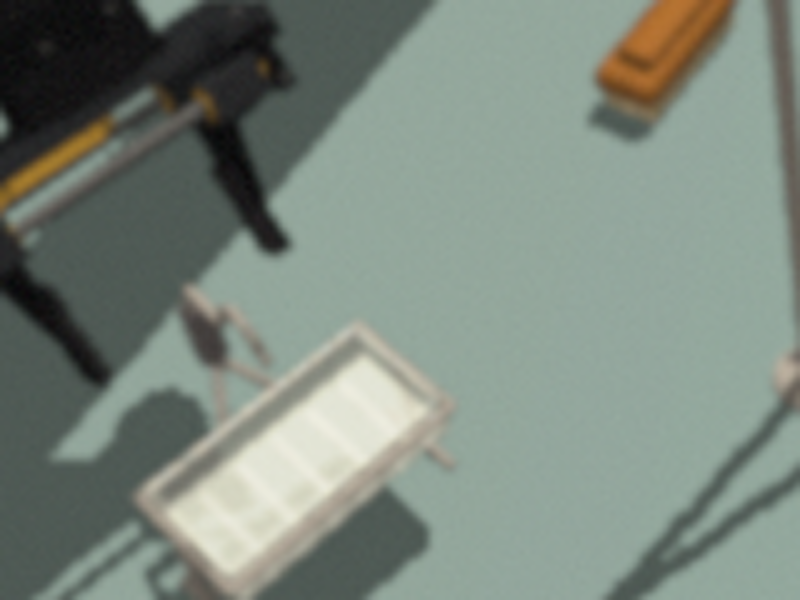

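```bash
python3 -c "
from h import *
c=load('scene');s=read_state();p=s['position'];R=s['tcp_rot'];print(s['time_s'],p)
f=lambda P:(proj(c,P)-[140,220])*5
print('tips',f([p+.025*R[:,1]+d*R[:,0] for d in(-.043,.043)]).round(), 'sleeve',f([[.488,-.319,.118]]).round())
c=cap('scene');save(c,'g2.png',(140,220,300,340),5);W=world(c)
g=c['frame'].astype(int).sum(-1);m=(W[...,2]>.09)&(W[...,2]<.14)&(g<200)&(W[...,0]>.42)&(W[...,0]<.56)&(abs(W[...,1]+.319)<.08)
for y in np.arange(-.4,-.24,.01):
  q=W[m&(abs(W[...,1]-y)<.005)]
  if len(q):print(round(y,2),len(q),np.nanmax(q[:,0]).round(3),np.nanmin(q[:,2]).round(3))
"
```

```text
6.15 [ 0.48424978 -0.32027147  0.12552987]
tips [[297. 304.]
 [142. 422.]] sleeve [[203. 332.]]
-0.37 10 0.494 0.134
-0.36 2 0.49 0.138
-0.32 18 0.492 0.107
-0.28 4 0.482 0.134
-0.27 4 0.487 0.136
```

```bash
python3 -c "
from h import *
c=load('scene');s=read_state();p=s['position'];R=s['tcp_rot'];W=world(c)
g=c['frame'].astype(int).sum(-1)
L=(W-p)@R
for u0,u1,v0,v1 in((180,200,243,272),(143,163,275,300)):
  for v in range(v0,v1,3):
    for u in range(u0,u1):
      pass
    k=[u for u in range(u0,u1) if g[v,u]<170 and W[v,u,2]>.05]
    if k: print(v,k[0],k[-1],np.round(np.median([L[v,u] for u in k],axis=0)*1000,0), np.round(np.median([W[v,u] for u in k],axis=0),3))
"
```

```text
243 180 187 [-50. -81.  25.] [ 0.461 -0.271  0.207]
246 180 188 [-53. -70.  12.] [ 0.456 -0.268  0.189]
249 181 188 [-51. -62.  10.] [ 0.458 -0.27   0.182]
252 183 190 [-51. -54.  11.] [ 0.464 -0.27   0.175]
255 183 191 [-49. -47.  11.] [ 0.466 -0.272  0.169]
258 185 192 [-48. -39.   9.] [ 0.47  -0.273  0.163]
261 187 192 [-46. -31.  10.] [ 0.475 -0.274  0.157]
264 189 194 [-46. -23.   9.] [ 0.478 -0.274  0.149]
267 192 196 [-47. -14.  11.] [ 0.484 -0.273  0.141]
275 143 146 [ 50. -65.   9.] [ 0.46  -0.372  0.186]
278 143 150 [ 51. -58.  11.] [ 0.465 -0.372  0.181]
281 143 152 [ 53. -51.  11.] [ 0.47  -0.374  0.175]
284 147 154 [ 51. -42.  11.] [ 0.474 -0.372  0.166]
287 150 156 [ 50. -32.  11.] [ 0.478 -0.371  0.159]
290 153 159 [ 49. -22.  10.] [ 0.484 -0.369  0.149]
293 155 161 [ 49. -14.  10.] [ 0.488 -0.369  0.141]
296 158 160 [51. -7. 13.] [ 0.493 -0.371  0.138]
```

Picture 4: the open fingertips end at (285,245) and (95,375). By depth they sit about 31 mm short of where the tip figure puts them, measured along the tool axis. The sleeve projects exactly where expected. I'll half-close to check whether the tips advance as they close.

Request:
play_rows:
  commands:
    - [[0, 0, 0], [0, 0, 0]]
    - [[0, 0, 0], [0, 0, 0]]
    - [[0, 0, 0], [0, 0, 0]]
    - [[0, 0, 0], [0, 0, 0]]
  gripper: 0.04

```text
time_s: 6.7
position: [0.4843, -0.3199, 0.1246]
tcp_rot: [[0.043, 0.529, 0.847], [-0.999, 0.023, 0.036], [-0.001, -0.848, 0.53]]
force: [-0.7, 0.1, 0.7]
opening: 0.627
```

```bash
python3 -c "
from h import *
c=cap('scene');s=read_state();p=s['position'];R=s['tcp_rot'];W=world(c);print(s['opening'])
save(c,'g2.png',(140,220,300,340),5)
g=c['frame'].astype(int).sum(-1)
L=(W-p)@R*1000
for a in(-1,1):
  m=(g<170)&(a*L[...,0]>15)&(a*L[...,0]<75)&(abs(L[...,2])<25)&(L[...,1]>-90)&(L[...,1]<40)
  for y in range(-90,40,8):
    q=L[m&(L[...,1]>=y)&(L[...,1]<y+8)]
    if len(q):print(a,y,len(q),np.median(q,axis=0).round(),q[:,0].min().round(),q[:,0].max().round())
"
```

```text
0.5826639703133347
-1 -90 9 [-33. -88. -10.] -75.0 -32.0
-1 -82 7 [-33. -75.   9.] -36.0 -33.0
-1 -74 29 [-37. -70.  11.] -54.0 -32.0
-1 -66 24 [-37. -62.  11.] -44.0 -32.0
-1 -58 30 [-34. -54.  10.] -43.0 -28.0
-1 -50 27 [-33. -46.  10.] -41.0 -28.0
-1 -42 22 [-32. -38.  10.] -39.0 -28.0
-1 -34 22 [-31. -30.  10.] -38.0 -28.0
-1 -26 15 [-29. -22.   9.] -34.0 -28.0
-1 -18 13 [-32. -13.  10.] -34.0 -28.0
-1 -10 2 [-31.  -9.  10.] -32.0 -30.0
1 -90 5 [ 60. -88. -16.] 59.0 71.0
1 -74 22 [ 40. -70.  14.] 33.0 54.0
1 -66 25 [ 38. -62.  12.] 32.0 44.0
1 -58 26 [ 36. -54.  11.] 28.0 42.0
1 -50 24 [ 36. -46.  11.] 28.0 41.0
1 -42 20 [ 34. -38.  12.] 28.0 39.0
1 -34 17 [ 33. -31.  11.] 29.0 37.0
1 -26 16 [ 33. -23.  11.] 29.0 36.0
1 -18 18 [ 34. -14.  10.] 28.0 35.0
1 -10 6 [34. -9.  4.] 29.0 35.0
```

View pics/g2.png

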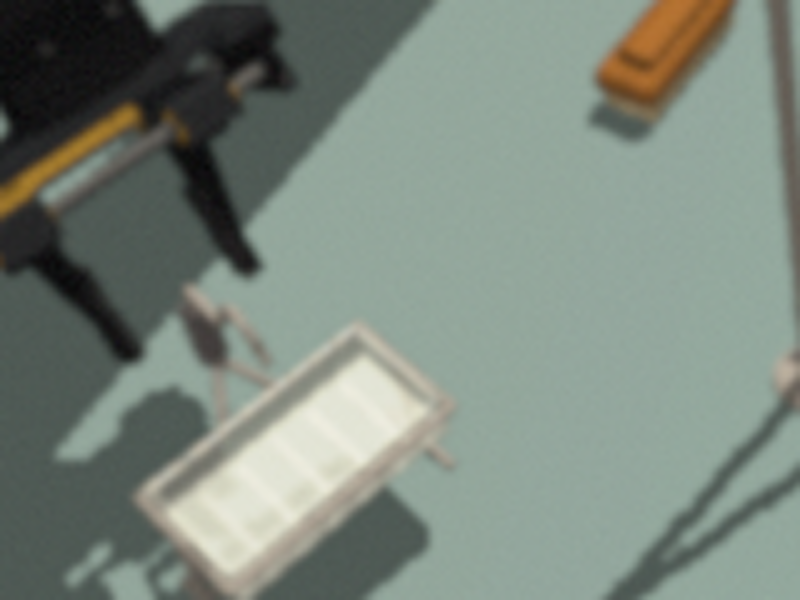

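Picture 5: the fingers stay the same length when half closed, ending at (245,270) and (130,355). So the reported TCP really is about 30 mm ahead of the true one along the tool axis. I'll allow for that and go 30 mm further.

Request:
play_rows:
  commands:
    - [[0.004, 0, -0.006], [0, 0, 0]]
    - [[0.008, 0, -0.012], [0, 0, 0]]
    - [[0.012, 0.001, -0.019], [0, 0, 0]]
    - [[0.016, 0.001, -0.026], [0, 0, 0]]
    - [[0.016, 0.001, -0.026], [0, 0, 0]]
    - [[0.016, 0.001, -0.026], [0, 0, 0]]

```text
time_s: 7.5
position: [0.5003, -0.3188, 0.0985]
tcp_rot: [[0.043, 0.529, 0.847], [-0.999, 0.024, 0.036], [-0.001, -0.848, 0.53]]
force: [0.1, 0.7, 0.3]
opening: 0.462
```

```bash
sed -i 's/p=np.asarray(grasp)-.006\*R/p=np.asarray(grasp)+.024*R/' h.py
cat >> h.py <<'E'
def fingers(n='scene'):
    c=cap(n);s=read_state();p=s['position'];R=s['tcp_rot'];W=world(c)
    g=c['frame'].astype(int).sum(-1); L=(W-p)@R*1000
    for a in(-1,1):
        m=(g<170)&(a*L[...,0]>10)&(a*L[...,0]<75)&(abs(L[...,2])<20)&(L[...,1]>-60)&(L[...,1]<40)&(W[...,2]>.03)
        q=L[m]; print('finger',a,len(q),'y end',np.percentile(q[:,1],[95,99,100]).round(1),'z',np.median(q[:,2]).round(1))
    return c
E
python3 -c "
from h import *
c=fingers(); gotof([.488,-.319,.118],2.6,32); print(read_state()['force'])
save(c,'g3.png',(140,220,300,340),5)"
```

```text
finger -1 115 y end [-11.9  -8.1  -6.5] z 9.7
finger 1 118 y end [-9.7 -6.5 -5.3] z 10.1
shift [0.0004, 0.0005, -0.001] rot [-0.0008, -0.0001, 0.0027] t 7.55 tcp [ 0.5003 -0.3189  0.0987] j [-58.  36. 112.  63.  31. -25.]
[ 0.33113633  0.87978992 -0.07841288]
```

Request:
play_rows:
  commands:
    - [[0, 0, 0], [0, 0, 0]]
    - [[0, 0, 0], [0, 0, 0]]
    - [[0, 0, 0], [0, 0, 0]]
    - [[0, 0, 0], [0, 0, 0]]
    - [[0, 0, 0], [0, 0, 0]]
    - [[0, 0, 0.02], [0, 0, 0]]
    - [[0, 0, 0.04], [0, 0, 0]]
    - [[0, 0, 0.04], [0, 0, 0]]
  gripper: 0.0

```text
time_s: 8.55
position: [0.5005, -0.3194, 0.1395]
tcp_rot: [[0.043, 0.53, 0.847], [-0.999, 0.022, 0.038], [0.002, -0.848, 0.53]]
force: [-0.3, -0.4, -2.1]
opening: 0.158
```

```bash
python3 -c "
from h import *
c=fingers(); s=read_state();print(s['force'],s['opening'],s['position'])
save(c,'g4.png',(140,200,300,320),5)"
```

```text
finger -1 58 y end [-37.7 -37.  -36.6] z 11.2
finger 1 108 y end [-11.7  -9.4  -6.2] z 11.3
[-0.21422438  0.32812996 -2.24454615] 0.1594262853333654 [ 0.5001853  -0.31890943  0.13864281]
```

View pics/g4.png

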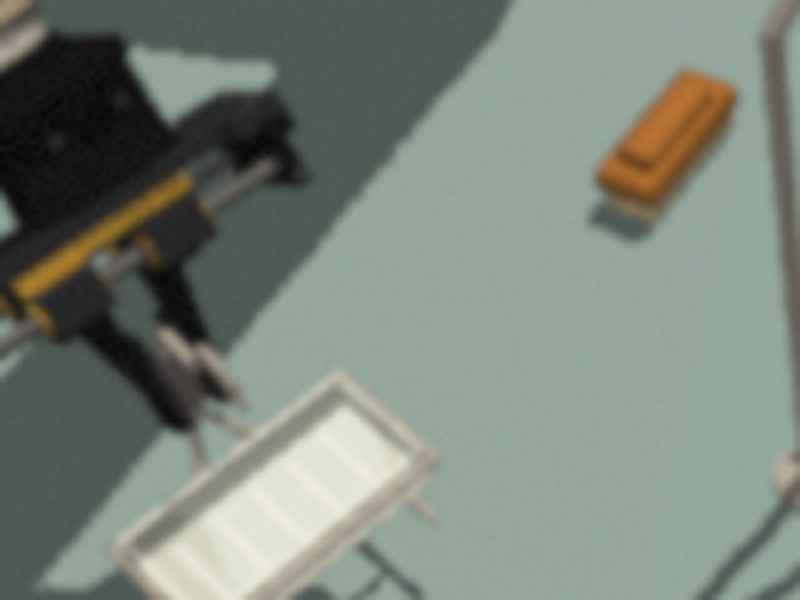

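Picture 6: sleeve pinched at (185,380) with the tier lifted level. Opening 13.8 mm and a 2.1 N load both fit. Next I carry it to the front of the rail.

Request:
play_rows:
  commands:
    - [[-0.005, 0, 0.02], [0, 0, 0]]
    - [[-0.015, 0, 0.05], [0, 0, 0]]
    - [[-0.025, 0, 0.085], [0, 0, -0.02]]
    - [[-0.035, 0.01, 0.12], [0, 0, -0.04]]
    - [[-0.04, 0.03, 0.15], [0, 0, -0.06]]
    - [[-0.04, 0.06, 0.17], [0, 0, -0.08]]
    - [[-0.04, 0.1, 0.176], [0, 0, -0.1]]
    - [[-0.04, 0.14, 0.176], [0, 0, -0.12]]
    - [[-0.04, 0.18, 0.176], [0, 0, -0.14]]
    - [[-0.04, 0.22, 0.176], [0, 0, -0.16]]

```text
time_s: 9.85
position: [0.4591, -0.0969, 0.313]
tcp_rot: [[-0.117, 0.524, 0.844], [-0.993, -0.059, -0.101], [-0.003, -0.85, 0.527]]
force: [-0.3, 0.4, -2.1]
opening: 0.156
```

Request:
play_rows:
  commands:
    - [[0, 0.04, 0], [0, 0, 0]]
    - [[0, 0.08, 0], [0, 0, 0]]
    - [[0, 0.11, 0], [0, 0, 0]]
    - [[0, 0.135, 0], [0, 0, 0]]
    - [[0, 0.151, 0], [0, 0, 0]]
    - [[0, 0.155, 0], [0, 0, 0]]
    - [[0, 0.155, 0], [0, 0, 0]]
    - [[0, 0.155, 0], [0, 0, 0]]

```text
time_s: 10.85
position: [0.4601, 0.0556, 0.3142]
tcp_rot: [[-0.118, 0.525, 0.843], [-0.993, -0.062, -0.101], [-0.001, -0.849, 0.529]]
force: [1.2, 0.6, -2.1]
opening: 0.154
```

```bash
cat >> h.py <<'E'
def rimfit(zr,cen,yaw,n,dz=.008):
    "fit 120x66 rim at height zr near cen; returns box centre, yaw, mean z"
    from scipy.optimize import minimize
    W=world(load(n)); d=np.hypot(W[...,0]-cen[0],W[...,1]-cen[1])
    B=W[(d<.085)&(np.abs(W[...,2]-zr)<dz)]; b=B[:,:2]
    def cost(p):
        a=p[2]; e=b-p[:2]; q=np.abs(np.c_[e[:,0]*np.cos(a)+e[:,1]*np.sin(a),-e[:,0]*np.sin(a)+e[:,1]*np.cos(a)])-[.033,.060]
        return np.minimum(np.abs(q.max(1)),.008).mean()
    r=min((minimize(cost,[cen[0]+dx,cen[1]+dy,np.radians(yaw)],method='Nelder-Mead') for dx in(-.008,0,.008) for dy in(-.008,0,.008)),key=lambda r:r.fun)
    print('rim',n,len(b),r.fun.round(4),r.x[:2].round(4),np.degrees(r.x[2]).round(1),'z',np.median(B[:,2]).round(4))
    return r.x
def box(cen,zlo,zhi,n):
    W=world(load(n)); m=(np.hypot(W[...,0]-cen[0],W[...,1]-cen[1])<.03)&(W[...,2]>zlo)&(W[...,2]<zhi); b=W[m]
    print('pts',n,len(b), b.mean(0).round(4),b.min(0).round(4),b.max(0).round(4)) if len(b) else print('pts none')
E
python3 -c "
from h import *
s=read_state();p=s['position'];print(s['time_s'],p,s['tcp_rot'].round(3).tolist(),s['joint_positions'].round(),s['opening'],s['force'])
u=np.array([.9934,-.1149]);hk=np.r_[p[:2]+.0337*u,p[2]+.0715];print('hook pred',hk)
bc=hk[:2]+.009*u
for n in('scene','top'):
  cap(n); rimfit(hk[2]-.090,bc,-6.6,n); box(hk[:2],hk[2]-.025,hk[2]+.02,n)
save(load('scene'),'c1.png')
"
```

```text
10.85 [0.46014555 0.05556522 0.31423952] [[-0.118, 0.525, 0.843], [-0.993, -0.062, -0.101], [-0.001, -0.849, 0.529]] [ -7.  -1. 119.   0.  30.  89.] 0.15413478272251072 [ 1.23336677  0.64834822 -2.14825925]
hook pred [0.49362313 0.05169309 0.38573952]
rim scene 463 0.0025 [0.5032 0.0483] -5.9 z 0.2921
pts scene 52 [0.493  0.0516 0.3771] [0.4648 0.0452 0.3648] [0.5169 0.0573 0.39  ]
rim top 337 0.0021 [0.5027 0.0501] -7.1 z 0.2919
pts top 40 [0.486  0.0521 0.3779] [0.4645 0.0484 0.3617] [0.5123 0.0561 0.392 ]
```

Request:
play_rows:
  commands:
    - [[0.03, 0, 0.001], [0, 0, 0]]
    - [[0.06, -0.001, 0.002], [0, 0, 0]]
    - [[0.09, -0.001, 0.002], [0, 0, 0]]
    - [[0.12, -0.002, 0.002], [0, 0, 0]]
    - [[0.145, -0.002, 0.002], [0, 0, 0]]
    - [[0.165, -0.003, 0.002], [0, 0, 0]]
    - [[0.173, -0.003, 0.002], [0, 0, 0]]
    - [[0.173, -0.003, 0.002], [0, 0, 0]]
    - [[0.173, -0.003, 0.002], [0, 0, 0]]

```text
time_s: 12.08
position: [0.6322, 0.0531, 0.3162]
tcp_rot: [[-0.117, 0.525, 0.843], [-0.993, -0.061, -0.1], [-0.001, -0.849, 0.529]]
force: [0.0, 0.6, -2.1]
opening: 0.157
```

```bash
python3 -c "
from h import *
s=read_state();p=s['position'];print(s['time_s'],p,s['tcp_rot'].round(3).tolist(),s['joint_positions'].round(),s['opening'],s['force'])
u=np.array([.9934,-.1149]);hk=np.r_[p[:2]+.0337*u,p[2]+.0715];print('hook pred',hk)
for n in('scene','top'):
  cap(n); box(hk[:2],hk[2]-.021,hk[2]+.02,n)
  W=world(load(n)); b=W[(abs(W[...,2]-.3365)<.009)&(abs(W[...,0]-.667)<.03)&(W[...,1]>-.08)&(W[...,1]<.18)&(abs(W[...,1]-.048)>.03)]
  print('bar x at y=.0485', np.polyval(np.polyfit(b[:,1]-.0485,b[:,0],1),0).round(4), np.polyfit(b[:,1],b[:,0],1)[0].round(4))
s_=load('scene');save(s_,'c2.png',(260,110,420,230),5)
"
```

```text
12.075 [0.63222645 0.05309889 0.31621959] [[-0.117, 0.525, 0.843], [-0.993, -0.061, -0.1], [-0.001, -0.849, 0.529]] [-5. 15. 99. -2. 34. 93.] 0.15707892984198893 [ 0.0196171   0.58029196 -2.08617623]
hook pred [0.66570403 0.04922676 0.38771959]
pts scene 62 [0.6637 0.0473 0.3797] [0.6365 0.0435 0.3677] [0.6833 0.0527 0.392 ]
bar x at y=.0485 0.6682 0.1174
pts top 35 [0.658  0.0497 0.3804] [0.6364 0.0462 0.3668] [0.6828 0.0538 0.3935]
bar x at y=.0485 0.6669 0.1168
```

View pics/c2.png

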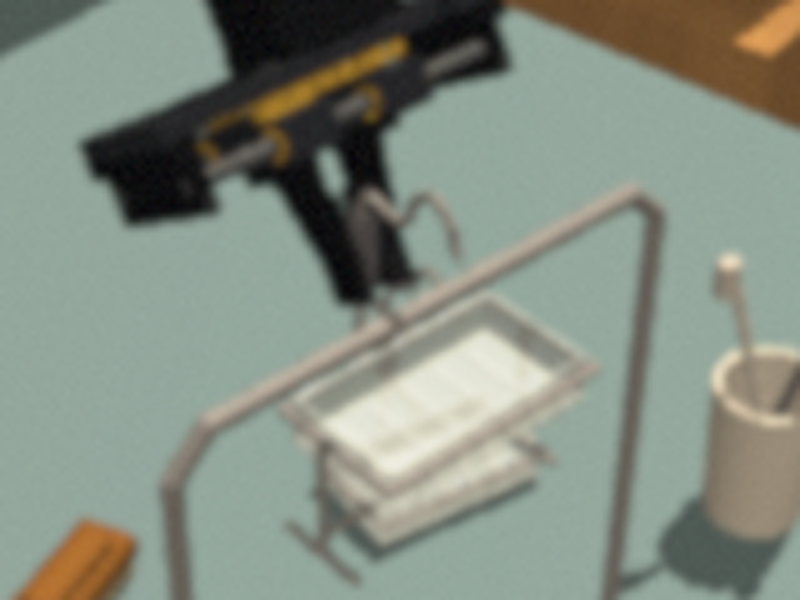

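Picture 7: the hook's bend at (430,195) is above the bar, its tip at (455,255) is beyond it, and the box passes under the bar. Measured bar x is 0.6675 against hook 0.666, so lower with +1.5 mm.

Request:
play_rows:
  commands:
    - [[0.0015, 0, -0.008], [0, 0, 0]]
    - [[0.0015, 0, -0.016], [0, 0, 0]]
    - [[0.0015, 0, -0.024], [0, 0, 0]]
    - [[0.0015, 0, -0.032], [0, 0, 0]]
    - [[0.0015, 0, -0.039], [0, 0, 0]]
    - [[0.0015, 0, -0.043], [0, 0, 0]]
    - [[0.0015, 0, -0.046], [0, 0, 0]]
    - [[0.0015, 0, -0.046], [0, 0, 0]]
    - [[0.0015, 0, -0.046], [0, 0, 0]]

```text
time_s: 13.3
position: [0.635, 0.0531, 0.271]
tcp_rot: [[-0.117, 0.527, 0.842], [-0.993, -0.061, -0.1], [-0.001, -0.848, 0.53]]
force: [-0.1, -0.8, -1.4]
opening: 0.157
```

Request:
play_rows:
  commands:
    - [[0, 0, -0.001], [0, 0, 0]]
    - [[0, 0, -0.002], [0, 0, 0]]
    - [[0, 0, -0.002], [0, 0, 0]]
    - [[0, 0, -0.002], [0, 0, 0]]

```text
time_s: 13.8
position: [0.6354, 0.0531, 0.2694]
tcp_rot: [[-0.117, 0.528, 0.841], [-0.993, -0.061, -0.1], [-0.001, -0.847, 0.531]]
force: [-0.6, -0.2, -0.8]
opening: 0.154
```

```bash
python3 -c "
from h import *
s=read_state();p=s['position'];print(s['time_s'],p,s['force'],s['moment'])
u=np.array([.9934,-.1149]);hk=np.r_[p[:2]+.0337*u,p[2]+.0715];print('hook pred',hk)
for n in('scene','top'):
  cap(n); box(hk[:2],.342,.37,n)
"
```

```text
13.8 [0.63536162 0.05306586 0.26936059] [-0.55940556 -0.18799966 -0.77914778] [-0.01211337  0.46254536  0.03415721]
hook pred [0.6688392  0.04919373 0.34086059]
pts scene 13 [0.6686 0.0471 0.3437] [0.6598 0.0444 0.3423] [0.6754 0.0498 0.3455]
pts top 14 [0.6676 0.0487 0.3439] [0.6623 0.0264 0.342 ] [0.6753 0.0654 0.3474]
```

Request:
play_rows:
  commands:
    - [[0, 0, 0], [0, 0, 0]]
    - [[0, 0, 0], [0, 0, 0]]
    - [[0, 0, 0], [0, 0, 0]]
    - [[0, 0, 0], [0, 0, 0]]
    - [[0, 0, 0], [0, 0, 0]]
    - [[-0.01, 0.001, 0.016], [0, 0, 0]]
    - [[-0.025, 0.002, 0.04], [0, 0, 0]]
    - [[-0.045, 0.004, 0.07], [0, 0, 0]]
    - [[-0.07, 0.007, 0.1], [0, 0, 0]]
    - [[-0.1, 0.01, 0.12], [0, 0, 0]]
  gripper: 0.045

```text
time_s: 15.15
position: [0.5342, 0.0632, 0.3917]
tcp_rot: [[-0.117, 0.53, 0.84], [-0.993, -0.062, -0.099], [-0.001, -0.846, 0.533]]
force: [-0.6, -0.0, -0.7]
opening: 0.516
```

```bash
python3 -c "
from h import *
s=read_state();p=s['position'];print(s['time_s'],p,s['force'],s['opening'],s['joint_positions'].round())
for n in('scene','top'):
  cap(n); box((.668,.049),.342,.37,n); rimfit(.2505,(.677,.048),-6.6,n)
save(load('scene'),'d1.png',(260,110,420,230),5)
"
```

```text
15.15 [0.5342013  0.06319328 0.39166723] [-0.6073663  -0.02538672 -0.69851493] 0.5158398358655464 [ -4.   1. 103.  -2.  43.  93.]
pts scene 9 [0.6691 0.0474 0.3439] [0.665  0.0443 0.3428] [0.6736 0.0516 0.3451]
rim scene 552 0.0021 [0.6744 0.0456] -6.5 z 0.2469
pts top 10 [0.6653 0.0485 0.3441] [0.6569 0.0212 0.3421] [0.6724 0.0601 0.3484]
rim top 320 0.0022 [0.6747 0.0481] -6.6 z 0.2475
```

View pics/d1.png

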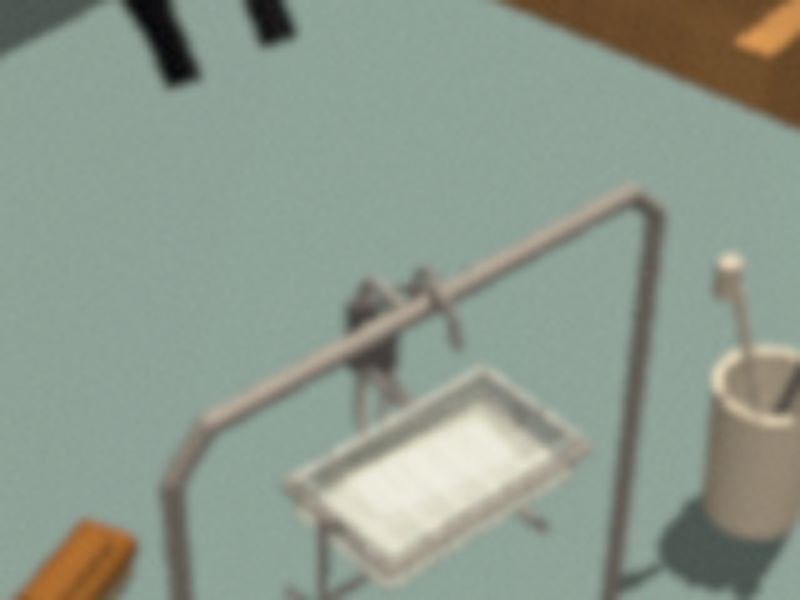

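Picture 8: the upper tier hangs free on the rail, hook at (430,290), and the box level holds at z≈0.250. Next is the lower tier. I turn the tool back half a turn to respect the j6 range while moving left.

Request:
play_rows:
  commands:
    - [[-0.04, 0, 0], [-0.09, 0.01, 0.144]]
    - [[-0.08, 0, 0], [-0.18, 0.02, 0.288]]
    - [[-0.12, 0.01, -0.01], [-0.27, 0.03, 0.432]]
    - [[-0.134, 0.03, -0.02], [-0.36, 0.042, 0.576]]
    - [[-0.134, 0.06, -0.03], [-0.45, 0.052, 0.72]]
    - [[-0.134, 0.09, -0.04], [-0.54, 0.063, 0.863]]
    - [[-0.134, 0.11, -0.05], [-0.63, 0.073, 1.007]]
    - [[-0.134, 0.13, -0.06], [-0.72, 0.084, 1.15]]
    - [[-0.134, 0.14, -0.06], [-0.81, 0.095, 1.294]]
    - [[-0.134, 0.14, -0.06], [-0.9, 0.105, 1.438]]
  gripper: 0.06

```text
time_s: 16.5
position: [0.401, 0.2041, 0.3284]
tcp_rot: [[0.848, 0.529, 0.004], [0.036, -0.065, 0.997], [0.528, -0.846, -0.074]]
force: [-0.0, 0.8, 0.7]
opening: 0.691
```

```bash
python3 -c "
from h import *
goto([.375,.27,.25],-14.6,40)
for n in('scene','top'):
  c=cap(n);W=world(c);o=np.array([.5022,.2425]);a=np.radians(-14.6);e=np.array([np.cos(a),np.sin(a)])
  lx=(W[...,:2]-o)@e; ly=(W[...,:2]-o)@np.array([-e[1],e[0]])
  m=(abs(ly)<.015)&(abs(lx)<.07)&(W[...,2]>.06)&(W[...,2]<.18)
  q=np.c_[lx[m]+.046,ly[m],W[m][:,2]-.074]*1000; q=q[np.argsort(q[:,2])][::2]; print(n,q.round().astype(int).tolist())
"
```

```text
shift [-0.011, 0.062, -0.0968] rot [-0.8397, 0.0476, 1.0323] t 16.5 tcp [0.401  0.2041 0.3284] j [ 23.   0. 115. -26.  39.  39.]
scene [[3, -4, -14], [5, -1, -10], [1, 1, -10], [3, 4, -9], [0, -5, -7], [0, -2, -5], [2, 5, -3], [3, 0, 0], [3, -4, 2], [1, 1, 2], [4, -5, 7], [3, 0, 9], [-2, 0, 29], [-2, 0, 33], [-4, 1, 35], [7, 1, 54], [13, 0, 58], [17, 1, 60], [26, -1, 63], [33, -3, 72], [30, -1, 73], [35, -1, 80], [50, 0, 85], [39, 0, 86], [47, -2, 88], [47, -2, 91]]
top [[15, 5, 53], [22, 3, 54], [13, 0, 56], [10, 2, 56], [30, 5, 61], [27, 4, 62], [24, -1, 68], [32, 1, 72], [34, 4, 76], [61, 3, 78], [38, 1, 78], [39, 4, 82], [36, 3, 84], [45, 3, 85], [57, 3, 86], [48, 3, 87], [51, 1, 88], [54, 2, 89]]
```

Request:
play_rows:
  commands:
    - [[0, 0.01, 0], [-0.105, 0.006, 0.129]]
    - [[0, 0.02, 0], [-0.21, 0.012, 0.258]]
    - [[0, 0.03, 0], [-0.315, 0.018, 0.387]]
    - [[-0.005, 0.04, -0.01], [-0.42, 0.024, 0.516]]
    - [[-0.008, 0.05, -0.03], [-0.525, 0.03, 0.645]]
    - [[-0.011, 0.06, -0.05], [-0.63, 0.036, 0.774]]
    - [[-0.011, 0.062, -0.07], [-0.735, 0.042, 0.903]]
    - [[-0.011, 0.062, -0.09], [-0.84, 0.048, 1.032]]
    - [[-0.011, 0.062, -0.097], [-0.84, 0.048, 1.032]]
    - [[-0.011, 0.062, -0.097], [-0.84, 0.048, 1.032]]

```text
time_s: 17.85
position: [0.3901, 0.2651, 0.2315]
tcp_rot: [[0.26, 0.622, -0.738], [0.965, -0.163, 0.203], [0.006, -0.766, -0.643]]
force: [0.6, 0.6, -0.1]
opening: 0.687
```

```bash
python3 -c "
from h import *
goto([.3910,.2719,.153],-14.6,40)
goto([.4577,.2542,.072],-14.6,40)
"
```

```text
shift [0.0159, 0.0029, -0.0969] rot [-0.0057, 0.0021, 0.0087] t 17.85 tcp [0.3901 0.2651 0.2315] j [ 41.  17. 120. -65.  36.  19.]
shift [0.0826, -0.0148, -0.1779] rot [-0.0057, 0.0021, 0.0087] t 17.85 tcp [0.3901 0.2651 0.2315] j [ 41.  17. 120. -65.  36.  19.]
```

j4 is at -65 and heading towards its -82 limit at tilt 40. Tilt 30 keeps it away, and the wire profile still clears the body, at most 44 mm behind the grasp against 51.

```bash
python3 -c "
from h import *
y=Rt(-14.6,30)[:,1];g=np.array([.4577,.2542,.074]);print(y)
goto(g-.1*y,-14.6,30)
goto(g,-14.6,30)
"
```

```text
[ 0.48385459 -0.12603468 -0.8660254 ]
shift [0.0309, -0.0013, -0.0917] rot [0.039, 0.1708, 0.0092] t 17.85 tcp [0.3901 0.2651 0.2315] j [ 41.  17. 120. -65.  36.  19.]
shift [0.0792, -0.0139, -0.1783] rot [0.039, 0.1708, 0.0092] t 17.85 tcp [0.3901 0.2651 0.2315] j [ 41.  17. 120. -65.  36.  19.]
```

Request:
play_rows:
  commands:
    - [[0.01, 0, -0.01], [0.03, 0.12, 0.009]]
    - [[0.02, 0, -0.03], [0.039, 0.171, 0.009]]
    - [[0.031, -0.001, -0.06], [0.039, 0.171, 0.009]]
    - [[0.031, -0.001, -0.092], [0.039, 0.171, 0.009]]
    - [[0.043, -0.004, -0.113], [0.039, 0.171, 0.009]]
    - [[0.055, -0.008, -0.135], [0.039, 0.171, 0.009]]
    - [[0.067, -0.011, -0.157], [0.039, 0.171, 0.009]]
    - [[0.072, -0.012, -0.165], [0.039, 0.171, 0.009]]
    - [[0.072, -0.012, -0.165], [0.039, 0.171, 0.009]]
    - [[0.072, -0.012, -0.165], [0.039, 0.171, 0.009]]

```text
time_s: 19.1
position: [0.4639, 0.2568, 0.0723]
tcp_rot: [[0.251, 0.478, -0.842], [0.968, -0.129, 0.216], [-0.005, -0.869, -0.495]]
force: [0.4, -0.4, 0.4]
opening: 0.69
```

```bash
python3 -c "
from h import *
c=fingers(); goto([.4577,.2542,.074],-14.6,30); print(read_state()['force'])
W=world(c);s=read_state();L=(W-s['position'])@s['tcp_rot']*1000
rimfit(.026,(.511,.2405),-14.6,'scene')
save(c,'e1.png',(270,130,430,250),5)"
```

```text
finger -1 40 y end [-31.1 -29.9 -29.8] z -10.6
finger 1 19 y end [-11.3 -10.8 -10.7] z -9.7
shift [0.0056, -0.0056, -0.019] rot [0.0038, -0.0069, -0.0007] t 19.15 tcp [0.4637 0.2568 0.0722] j [ 28.  37. 118. -82.  20.  30.]
[-0.94072378 -0.09637143 -0.02182982]
rim scene 5 0.0011 [0.5025 0.2436] -15.1 z 0.0316
```

View pics/e1.png

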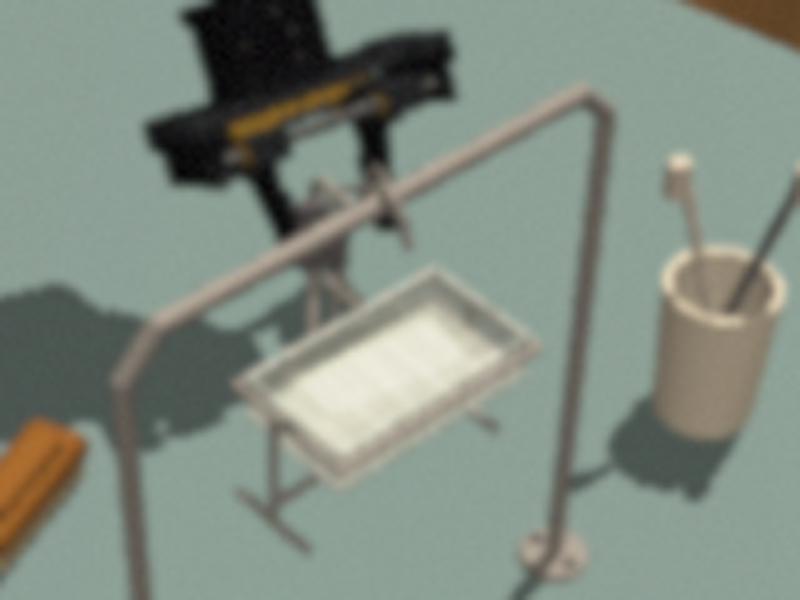

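Picture 9: the fingers straddle the lower sleeve at (320,240), but j4 sits at its -82° limit. I'll use tilt 25 and pinch 6 mm above the sleeve centre.

```bash
python3 -c "
from h import *
y=Rt(-14.6,25)[:,1];g=np.array([.4577,.2542,.080])
goto(g-.02*y,-14.6,25)
goto(g,-14.6,25)
"
```

```text
shift [-0.0044, -0.003, 0.0041] rot [0.0258, 0.0776, -0.0009] t 19.15 tcp [0.4637 0.2568 0.0722] j [ 28.  37. 118. -82.  20.  30.]
shift [0.0038, -0.0051, -0.014] rot [0.0258, 0.0776, -0.0009] t 19.15 tcp [0.4637 0.2568 0.0722] j [ 28.  37. 118. -82.  20.  30.]
```

Request:
play_rows:
  commands:
    - [[-0.004, -0.003, 0.01], [0.015, 0.045, 0]]
    - [[-0.004, -0.003, 0.006], [0.026, 0.078, 0]]
    - [[-0.004, -0.003, 0.004], [0.026, 0.078, 0]]
    - [[-0.001, -0.004, -0.003], [0.026, 0.078, 0]]
    - [[0.002, -0.005, -0.01], [0.026, 0.078, 0]]
    - [[0.004, -0.005, -0.014], [0.026, 0.078, 0]]
    - [[0.004, -0.005, -0.014], [0.026, 0.078, 0]]
    - [[0.004, -0.005, -0.014], [0.026, 0.078, 0]]

```text
time_s: 20.15
position: [0.4676, 0.2516, 0.0574]
tcp_rot: [[0.251, 0.408, -0.878], [0.968, -0.107, 0.228], [-0.001, -0.907, -0.421]]
force: [-0.1, 0.5, 0.2]
opening: 0.691
```

```bash
python3 -c "
from h import *
goto([.4577,.2542,.080],-14.6,25); s=read_state();print(s['force'],s['tcp_rot'].round(3).tolist())
c=fingers();W=world(c)
"
```

```text
shift [-0.0001, 0.0, 0.0009] rot [0.0004, -0.0017, -0.0008] t 20.15 tcp [0.4676 0.2516 0.0574] j [ 25.  38. 116. -67.  17.  14.]
[-0.11364353  0.5455446   0.21274869] [[0.251, 0.408, -0.878], [0.968, -0.107, 0.228], [-0.001, -0.907, -0.421]]
finger -1 33 y end [-11.4  -9.9  -9.3] z -9.7
finger 1 23 y end [-12.  -10.3  -9.9] z -8.7
```

Request:
play_rows:
  commands:
    - [[0, 0, 0], [0, 0, 0]]
    - [[0, 0, 0], [0, 0, 0]]
    - [[0, 0, 0], [0, 0, 0]]
    - [[0, 0, 0], [0, 0, 0]]
    - [[0, 0, 0], [0, 0, 0]]
    - [[0, 0, 0], [0, 0, 0]]
    - [[0, 0, 0.01], [0, 0, 0]]
    - [[0, 0, 0.03], [0, 0, 0]]
    - [[-0.005, 0, 0.05], [0, 0, 0]]
    - [[-0.005, 0, 0.05], [0, 0, 0]]
  gripper: 0.0

```text
time_s: 21.45
position: [0.4628, 0.2517, 0.1082]
tcp_rot: [[0.252, 0.409, -0.877], [0.968, -0.106, 0.229], [0.001, -0.906, -0.422]]
force: [-0.5, 0.3, -2.2]
opening: 0.157
```

```bash
python3 -c "
from h import *
s=read_state();p=s['position'];print(s['force'],s['opening'],p,s['tcp_rot'].round(3).tolist(),s['joint_positions'].round())
# upper loop and lower tier
u=np.array([.9934,-.1149])
for n in('scene','top'):
  c=cap(n);W=world(c)
  o=np.array([.4577,.2542])+np.array([p[0]-.4676,p[1]-.2516]);a=np.radians(-14.6);e=np.array([np.cos(a),np.sin(a)])
  rimfit(.026+p[2]-.0574,o+.055*e,-14.6,n); box(o+.046*e,.159-.0574+p[2]-.021,.159-.0574+p[2]+.02,n)
  rimfit(.2505,(.675,.0475),-6.6,n)
  q=W[(np.hypot(W[...,0]-.667,W[...,1]-.048)<.09)&(W[...,2]>.165)&(W[...,2]<.184)]
  print('loop/feet',len(q),[ (q[abs((q[:,:2]-[.667,.048])@[-u[1],u[0]]-t)<.008].mean(0)).round(4).tolist() for t in(-.062,-.03,0,.03,.062)])
save(load('scene'),'f1.png',(260,130,420,250),5)"
```

```text
[-0.49365509  0.34433109 -2.1511939 ] 0.15677243551493172 [0.46281592 0.25165915 0.10815079] [[0.252, 0.409, -0.877], [0.968, -0.106, 0.229], [0.001, -0.906, -0.422]] [ 26.  31. 115. -49.  21.  -5.]
rim scene 161 0.0019 [0.5053 0.2384] -14.0 z 0.0738
pts scene 31 [0.4986 0.2408 0.2036] [0.4779 0.236  0.19  ] [0.5127 0.2461 0.2158]
rim scene 545 0.0021 [0.6748 0.0455] -7.0 z 0.2471
loop/feet 56 [[0.6561, -0.0141, 0.1756], [nan, nan, nan], [nan, nan, nan], [nan, nan, nan], [0.6865, 0.1081, 0.1742]]
rim top 238 0.002 [0.5064 0.2402] -13.9 z 0.0726
pts top 28 [0.4953 0.2429 0.2049] [0.4759 0.2369 0.1899] [0.5148 0.2473 0.2178]
rim top 310 0.0022 [0.6748 0.048 ] -6.9 z 0.2473
loop/feet 19 [[0.6409, -0.0115, 0.1754], [nan, nan, nan], [nan, nan, nan], [nan, nan, nan], [0.6526, 0.1137, 0.1756]]<string>:12: RuntimeWarning: Mean of empty slice.
  ret = um.true_divide(
```

View pics/f1.png

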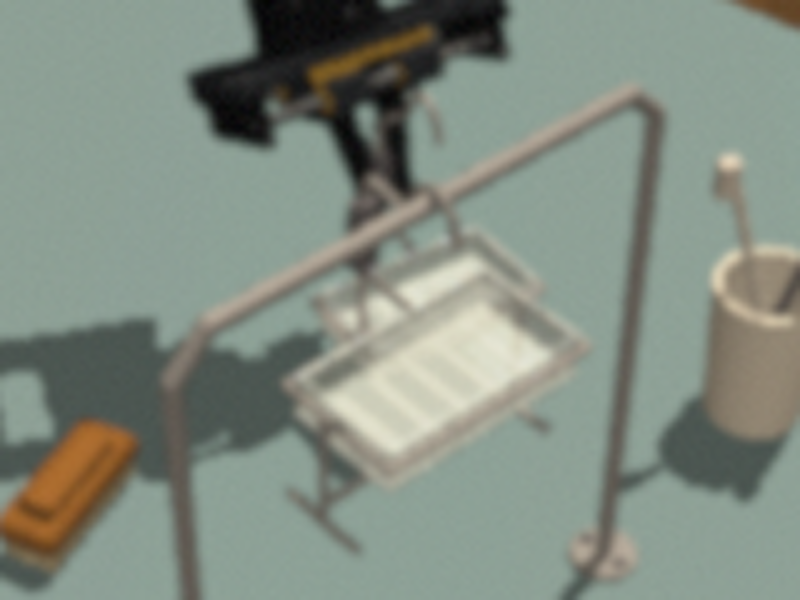

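Picture 10: the lower tier is held clear of the board with the upper tier still hanging. Fits put the lower hook at (0.497,0.2415,0.2105) and the loop dip at about (0.665,0.047,0.180). I'll stage 80 mm in front of the loop.

Request:
play_rows:
  commands:
    - [[0.005, -0.02, 0], [0, 0, 0.02]]
    - [[0.01, -0.045, 0], [0, 0, 0.04]]
    - [[0.015, -0.07, 0], [0, 0, 0.06]]
    - [[0.02, -0.095, 0], [0, 0, 0.08]]
    - [[0.03, -0.12, 0], [0, 0, 0.1]]
    - [[0.045, -0.145, 0], [0, 0, 0.12]]
    - [[0.06, -0.17, 0], [0, 0, 0.136]]
    - [[0.075, -0.185, 0], [0, 0, 0.136]]
    - [[0.087, -0.19, 0], [0, 0, 0.136]]
    - [[0.087, -0.19, 0], [0, 0, 0.136]]

```text
time_s: 22.8
position: [0.551, 0.0603, 0.1065]
tcp_rot: [[0.121, 0.418, -0.9], [0.993, -0.051, 0.109], [-0.001, -0.907, -0.421]]
force: [-0.4, -0.7, -1.5]
opening: 0.156
```

Request:
play_rows:
  commands:
    - [[0, 0, 0], [0, 0, 0]]
    - [[0, 0, 0], [0, 0, 0]]

```text
time_s: 23.05
position: [0.5482, 0.0622, 0.1066]
tcp_rot: [[0.117, 0.416, -0.902], [0.993, -0.05, 0.106], [-0.001, -0.908, -0.419]]
force: [-0.1, 1.0, -2.3]
opening: 0.156
```

```bash
cat > m.py <<'E'
from h import *
s=read_state();p=s['position'];print(round(s['time_s'],2),s['force'].round(1),s['opening'].round(3),p.round(4),s['tcp_rot'].round(3).tolist(),s['joint_positions'].round())
e=np.array([.9934,-.1149]);q=np.array([.1149,.9934])
hk=np.r_[p[:2]+.0359*e-.0014*q,p[2]+.102];print('lower hook pred',hk.round(4),'to dip',((np.array([.665,.047])-hk[:2])@e).round(4),((np.array([.665,.047])-hk[:2])@q).round(4))
for n in('scene','top'):
    c=cap(n); rimfit(hk[2]-.133,hk[:2]+.009*e,-6.6,n); box(hk[:2],hk[2]-.021,hk[2]+.006,n); rimfit(.2505,(.675,.0475),-6.6,n)
E
python3 m.py
```

```text
Traceback (most recent call last):
  File "m.py", line 2, in <module>
    s=read_state();p=s['position'];print(round(s['time_s'],2),s['force'].round(1),s['opening'].round(3),p.round(4),s['tcp_rot'].round(3).tolist(),s['joint_positions'].round())
                                                                                  ^^^^^^^^^^^^^^^^^^
AttributeError: 'float' object has no attribute 'round'
```

```bash
sed -i "s/s\['opening'\].round(3)/round(s['opening'],3)/" m.py; python3 m.py
```

```text
23.05 [-0.1  1.  -2.3] 0.156 [0.5482 0.0622 0.1066] [[0.117, 0.416, -0.902], [0.993, -0.05, 0.106], [-0.001, -0.908, -0.419]] [ -5.  31. 117.  -7.   7. -81.]
lower hook pred [0.5837 0.0567 0.2086] to dip 0.0818 -0.0003
rim scene 341 0.0023 [0.5912 0.0557] -5.4 z 0.0717
pts scene 29 [0.5818 0.0568 0.2044] [0.5656 0.0548 0.1894] [0.5955 0.0607 0.214 ]
rim scene 558 0.0021 [0.6748 0.0456] -6.7 z 0.2469
rim top 169 0.0022 [0.5926 0.0573] -6.0 z 0.0718
pts top 26 [0.5799 0.0587 0.2028] [0.5626 0.0551 0.1878] [0.5995 0.0612 0.2135]
rim top 305 0.0022 [0.6749 0.0485] -6.3 z 0.2473
```

Request:
play_rows:
  commands:
    - [[0.01, -0.001, 0.001], [0, 0, 0]]
    - [[0.02, -0.002, 0.002], [0, 0, 0]]
    - [[0.03, -0.0035, 0.002], [0, 0, 0]]
    - [[0.04, -0.0045, 0.002], [0, 0, 0]]
    - [[0.05, -0.006, 0.002], [0, 0, 0]]
    - [[0.05, -0.006, 0.002], [0, 0, 0]]
    - [[0.05, -0.006, 0.002], [0, 0, 0]]

```text
time_s: 24.02
position: [0.5991, 0.0556, 0.1089]
tcp_rot: [[0.118, 0.417, -0.901], [0.993, -0.05, 0.107], [-0.001, -0.908, -0.42]]
force: [-0.0, -0.2, -1.0]
opening: 0.154
```

```bash
python3 m.py; python3 -c "
from h import *
save(load('scene'),'i1.png',(260,130,420,250),5)"
```

```text
24.02 [-0.  -0.2 -1. ] 0.154 [0.5991 0.0556 0.1089] [[0.118, 0.417, -0.901], [0.993, -0.05, 0.107], [-0.001, -0.908, -0.42]] [ -5.  32. 110.  -4.  13. -85.]
lower hook pred [0.6346 0.05   0.2109] to dip 0.0305 0.0005
rim scene 415 0.0022 [0.6424 0.0485] -5.9 z 0.0741
pts none
rim scene 548 0.0021 [0.6749 0.0457] -7.1 z 0.2469
rim top 91 0.0017 [0.6396 0.0515] -6.4 z 0.0741
pts top 8 [0.6242 0.0523 0.2042] [0.6172 0.0503 0.1957] [0.6298 0.0532 0.2118]
rim top 321 0.0022 [0.6746 0.0475] -6.5 z 0.2473
```

View pics/i1.png

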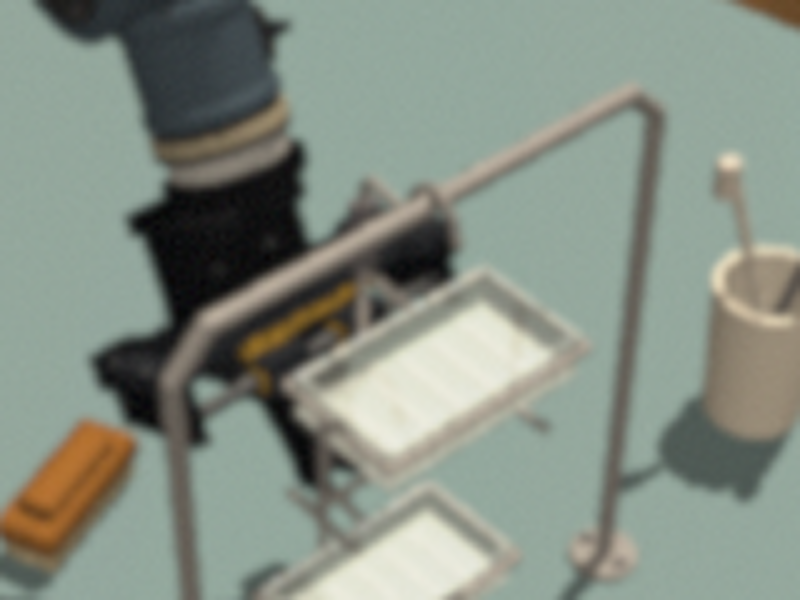

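Picture 11: the upper tier is undisturbed with the gripper bar behind it. The lower box is coming in beneath at (420,540). 30 mm remain to the dip, with the hook tip at loop-window height.

Request:
play_rows:
  commands:
    - [[0.007, -0.001, 0], [0, 0, 0]]
    - [[0.014, -0.002, 0], [0, 0, 0]]
    - [[0.021, -0.0025, 0], [0, 0, 0]]
    - [[0.027, -0.003, 0], [0, 0, 0]]
    - [[0.03, -0.003, 0], [0, 0, 0]]
    - [[0.03, -0.003, 0], [0, 0, 0]]
    - [[0.03, -0.003, 0], [0, 0, 0]]

```text
time_s: 25.0
position: [0.6294, 0.0526, 0.1091]
tcp_rot: [[0.118, 0.417, -0.901], [0.993, -0.05, 0.107], [-0.001, -0.907, -0.421]]
force: [0.0, 0.3, -1.0]
opening: 0.157
```

```bash
python3 m.py
```

```text
25.0 [ 0.   0.3 -1. ] 0.157 [0.6294 0.0526 0.1091] [[0.118, 0.417, -0.901], [0.993, -0.05, 0.107], [-0.001, -0.907, -0.421]] [ -5.  34. 106.  -3.  15. -85.]
lower hook pred [0.6649 0.0471 0.2111] to dip 0.0001 -0.0001
rim scene 425 0.0023 [0.6724 0.0456] -6.4 z 0.0743
pts none
rim scene 567 0.0023 [0.6751 0.0456] -6.7 z 0.247
rim top 40 0.0021 [0.6714 0.0477] -6.2 z 0.0735
pts none
rim top 309 0.0022 [0.6746 0.0481] -6.3 z 0.2474
```

Request:
play_rows:
  commands:
    - [[0, 0, -0.006], [0, 0, 0]]
    - [[0, 0, -0.012], [0, 0, 0]]
    - [[0, 0, -0.018], [0, 0, 0]]
    - [[0, 0, -0.023], [0, 0, 0]]
    - [[0, 0, -0.026], [0, 0, 0]]
    - [[0, 0, -0.028], [0, 0, 0]]
    - [[0, 0, -0.028], [0, 0, 0]]
    - [[0, 0, -0.028], [0, 0, 0]]

```text
time_s: 26.1
position: [0.6299, 0.0525, 0.0815]
tcp_rot: [[0.118, 0.419, -0.901], [0.993, -0.05, 0.107], [-0.001, -0.907, -0.422]]
force: [0.3, -0.4, -2.0]
opening: 0.158
```

```bash
python3 m.py
```

```text
26.1 [ 0.3 -0.4 -2. ] 0.158 [0.6299 0.0525 0.0815] [[0.118, 0.419, -0.901], [0.993, -0.05, 0.107], [-0.001, -0.907, -0.422]] [ -5.  37. 107.  -4.  11. -84.]
lower hook pred [0.6654 0.047  0.1835] to dip -0.0004 -0.0001
rim scene 423 0.0023 [0.6731 0.0452] -5.5 z 0.0467
pts scene 13 [0.678  0.0456 0.172 ] [0.6752 0.0439 0.1631] [0.6825 0.0489 0.1801]
rim scene 568 0.0023 [0.6748 0.0456] -7.3 z 0.2469
rim top 41 0.002 [0.673  0.0471] -6.8 z 0.0468
pts top 1 [0.6522 0.0486 0.1698] [0.6522 0.0486 0.1698] [0.6522 0.0486 0.1698]
rim top 320 0.0024 [0.6748 0.0475] -6.8 z 0.2476
```

The camera sees the hook tip beyond the loop, at x≈0.678 and z 0.163–0.180. I'll ease it down to seat.

Request:
play_rows:
  commands:
    - [[0, 0, -0.0015], [0, 0, 0]]
    - [[0, 0, -0.003], [0, 0, 0]]
    - [[0, 0, -0.003], [0, 0, 0]]
    - [[0, 0, -0.003], [0, 0, 0]]

```text
time_s: 26.7
position: [0.6305, 0.0524, 0.0789]
tcp_rot: [[0.118, 0.42, -0.9], [0.993, -0.051, 0.107], [-0.001, -0.906, -0.423]]
force: [0.4, 0.2, 3.0]
opening: 0.16
```

Request:
play_rows:
  commands:
    - [[0, 0, -0.001], [0, 0, 0]]
    - [[0, 0, -0.002], [0, 0, 0]]
    - [[0, 0, -0.002], [0, 0, 0]]
    - [[0, 0, -0.002], [0, 0, 0]]

```text
time_s: 27.2
position: [0.6318, 0.0524, 0.0778]
tcp_rot: [[0.118, 0.423, -0.898], [0.993, -0.051, 0.106], [-0.0, -0.905, -0.426]]
force: [-0.4, -0.2, 5.9]
opening: 0.153
```

```bash
python3 m.py
```

```text
27.2 [-0.4 -0.2  5.9] 0.153 [0.6318 0.0524 0.0778] [[0.118, 0.423, -0.898], [0.993, -0.051, 0.106], [-0.0, -0.905, -0.426]] [ -5.  37. 107.  -4.  11. -84.]
lower hook pred [0.6673 0.0469 0.1798] to dip -0.0023 -0.0001
rim scene 447 0.0023 [0.6764 0.0447] -6.3 z 0.0446
pts scene 13 [0.6777 0.0458 0.1706] [0.6747 0.0428 0.1646] [0.6814 0.0479 0.1778]
rim scene 560 0.0023 [0.6748 0.0457] -6.3 z 0.2468
rim top 41 0.0019 [0.6739 0.0474] -6.7 z 0.0439
pts top 1 [0.6522 0.0486 0.1697] [0.6522 0.0486 0.1697] [0.6522 0.0486 0.1697]
rim top 307 0.0023 [0.6746 0.0481] -5.9 z 0.2472
```

Request:
play_rows:
  commands:
    - [[0, 0, 0.0015], [0, 0, 0]]
    - [[0, 0, 0.0025], [0, 0, 0]]
    - [[0, 0, 0.0025], [0, 0, 0]]
    - [[0, 0, 0.0025], [0, 0, 0]]

```text
time_s: 27.8
position: [0.6297, 0.0525, 0.0786]
tcp_rot: [[0.118, 0.418, -0.901], [0.993, -0.05, 0.107], [-0.001, -0.907, -0.421]]
force: [-0.3, 0.1, 2.6]
opening: 0.158
```

Request:
play_rows:
  commands:
    - [[0, 0, 0.001], [0, 0, 0]]
    - [[0, 0, 0.0015], [0, 0, 0]]
    - [[0, 0, 0.0015], [0, 0, 0]]
    - [[0, 0, 0.0015], [0, 0, 0]]

```text
time_s: 28.3
position: [0.6291, 0.0525, 0.0797]
tcp_rot: [[0.118, 0.417, -0.901], [0.993, -0.05, 0.107], [-0.001, -0.908, -0.42]]
force: [0.5, -0.5, -1.3]
opening: 0.158
```

Request:
play_rows:
  commands:
    - [[0, 0, 0], [0, 0, 0]]
    - [[0, 0, 0], [0, 0, 0]]
    - [[0, 0, 0], [0, 0, 0]]
    - [[0, 0, 0], [0, 0, 0]]
    - [[0, 0, 0], [0, 0, 0]]
  gripper: 0.04

```text
time_s: 28.92
position: [0.6298, 0.0525, 0.0803]
tcp_rot: [[0.118, 0.418, -0.901], [0.993, -0.05, 0.107], [-0.001, -0.907, -0.421]]
force: [0.5, -1.5, 0.0]
opening: 0.456
```

```bash
python3 m.py
```

```text
28.93 [ 0.5 -1.5  0. ] 0.456 [0.6298 0.0525 0.0803] [[0.118, 0.418, -0.901], [0.993, -0.05, 0.107], [-0.001, -0.907, -0.421]] [ -5.  37. 107.  -4.  11. -84.]
lower hook pred [0.6653 0.047  0.1823] to dip -0.0003 -0.0
rim scene 400 0.0023 [0.6744 0.046 ] -6.3 z 0.0455
pts scene 14 [0.678  0.047  0.1713] [0.6738 0.0448 0.163 ] [0.6823 0.0496 0.1787]
rim scene 571 0.0023 [0.6759 0.0459] -7.0 z 0.2469
rim top 40 0.0021 [0.6715 0.048 ] -5.0 z 0.0456
pts top 1 [0.6524 0.0487 0.1687] [0.6524 0.0487 0.1687] [0.6524 0.0487 0.1687]
rim top 337 0.0025 [0.6751 0.048 ] -6.4 z 0.2477
```

Request:
play_rows:
  commands:
    - [[-0.006, 0.001, 0], [0, 0, 0]]
    - [[-0.015, 0.002, 0], [0, 0, 0]]
    - [[-0.027, 0.003, 0], [0, 0, 0]]
    - [[-0.04, 0.005, 0.002], [0, 0, 0]]
    - [[-0.055, 0.006, 0.01], [0, 0, 0]]
    - [[-0.075, 0.009, 0.025], [0, 0, 0]]
    - [[-0.1, 0.012, 0.05], [0, 0, 0]]
    - [[-0.13, 0.015, 0.08], [0, 0, 0]]
    - [[-0.16, 0.018, 0.11], [0, 0, 0]]
    - [[-0.18, 0.02, 0.13], [0, 0, 0]]

```text
time_s: 30.28
position: [0.4474, 0.0728, 0.2115]
tcp_rot: [[0.118, 0.419, -0.9], [0.993, -0.05, 0.106], [-0.001, -0.907, -0.422]]
force: [-0.6, -0.0, 0.7]
opening: 0.461
```

Request:
play_rows:
  commands:
    - [[0, 0, 0], [0, 0, 0]]
    - [[0, 0, 0], [0, 0, 0]]
    - [[0, 0, 0], [0, 0, 0]]
    - [[0, 0, 0], [0, 0, 0]]
    - [[0, 0, 0], [0, 0, 0]]
    - [[0, 0, 0], [0, 0, 0]]
    - [[0, 0, 0], [0, 0, 0]]
    - [[0, 0, 0], [0, 0, 0]]
    - [[0, 0, 0], [0, 0, 0]]
    - [[0, 0, 0], [0, 0, 0]]

```text
time_s: 31.52
position: [0.4498, 0.0725, 0.2103]
tcp_rot: [[0.118, 0.418, -0.901], [0.993, -0.05, 0.107], [-0.001, -0.907, -0.421]]
force: [0.1, 0.3, -1.0]
opening: 0.459
```

```bash
cat > n.py <<'E'
from h import *
s=read_state();print(round(s['time_s'],2),s['position'].round(3),s['force'].round(1))
for n in('scene','top'):
    cap(n); rimfit(.0465,(.6735,.0465),-6.6,n); box((.678,.046),.155,.19,n); rimfit(.2505,(.675,.0475),-6.6,n)
E
python3 n.py; python3 -c "
from h import *
save(load('scene'),'z.png',(240,120,440,270),4)"
```

```text
31.52 [0.45  0.073 0.21 ] [ 0.1  0.3 -1. ]
rim scene 449 0.0022 [0.6742 0.0456] -6.2 z 0.0448
pts scene 14 [0.6781 0.0469 0.1714] [0.674  0.045  0.1646] [0.6833 0.0493 0.1798]
rim scene 545 0.0022 [0.6756 0.046 ] -6.9 z 0.2466
rim top 143 0.0023 [0.6745 0.0473] -6.4 z 0.0448
pts top 1 [0.6513 0.0485 0.1736] [0.6513 0.0485 0.1736] [0.6513 0.0485 0.1736]
rim top 317 0.0022 [0.6752 0.0478] -6.4 z 0.2472
```

View pics/z.png

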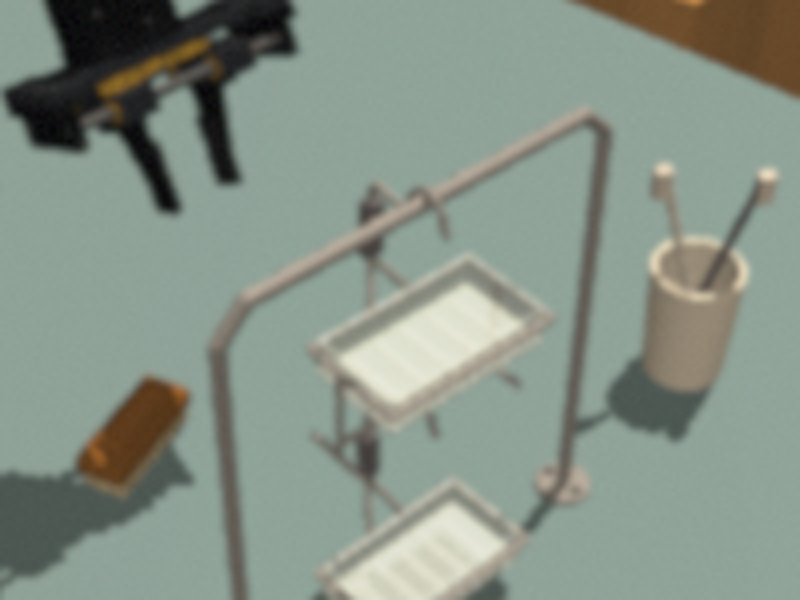

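Picture 12: both tiers hang in line, with the lower hook tip at (432,425) through the loop and the gripper well clear. I'll wait briefly, check for stillness and hand in.

Request:
play_rows:
  commands:
    - [[0, 0, 0], [0, 0, 0]]
    - [[0, 0, 0], [0, 0, 0]]
    - [[0, 0, 0], [0, 0, 0]]
    - [[0, 0, 0], [0, 0, 0]]
    - [[0, 0, 0], [0, 0, 0]]
    - [[0, 0, 0], [0, 0, 0]]
    - [[0, 0, 0], [0, 0, 0]]
    - [[0, 0, 0], [0, 0, 0]]

```text
time_s: 32.62
position: [0.4498, 0.0725, 0.2103]
tcp_rot: [[0.118, 0.418, -0.901], [0.993, -0.05, 0.107], [-0.001, -0.907, -0.421]]
force: [-0.4, -0.6, -0.4]
opening: 0.464
```

```bash
python3 n.py; python3 -c "
from rig import *
print(hand_in())"
```

```text
32.62 [0.45  0.073 0.21 ] [-0.4 -0.6 -0.4]
rim scene 449 0.0022 [0.6742 0.0458] -5.8 z 0.0443
pts scene 14 [0.6778 0.0472 0.171 ] [0.6742 0.044  0.1635] [0.6825 0.0506 0.1791]
rim scene 557 0.0021 [0.6756 0.0457] -6.7 z 0.2468
rim top 153 0.0023 [0.6742 0.0485] -5.8 z 0.0446
pts top 1 [0.6513 0.0485 0.174 ] [0.6513 0.0485 0.174 ] [0.6513 0.0485 0.174 ]
rim top 308 0.0023 [0.6754 0.0484] -7.0 z 0.2471
the job is handed in; nothing more can be done
None
```

I hung the upper tier by its hook near mid-rail and let it go, then hung the lower tier by its hook from the dip in the loop. I handed the job in at about 33 s of the 61 s allowed; `hand_in` gave no verdict.

- **Last checks:** two looks 1.1 s apart put both tiers within about 1 mm of where they had been. Both box centres are at x≈0.675, y≈0.047, one above the other. The lower hook's tip shows through the loop, and the lower box works out about 20 mm clear of the board. The gripper was roughly 0.2 m away and touching nothing. The last picture shows the toothbrush holder and nail brush standing; I did not measure any of the four objects at the end, and the jar and hair clip were out of that view.
- **What disagreed:**
  - The cameras showed the fingertips about 30 mm short, along the tool axis, of where the reported TCP puts them. I corrected for that, and both grasps held.
  - My first tool orientations ran into the j6 limit at the upper tier and the j4 limit at the lower one. I flipped the tool and used a smaller tilt instead.
  - While seating the lower hook I pressed with about 6 N, then eased off before letting go.

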